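# Find the snack box that rattles and present it

## Robot

A 6-joint arm with a two-finger parallel gripper is mounted at the origin on the work surface. World frame = base frame: x ahead of the robot, y to its left, z up, the work surface at z = 0. Lengths are in m, angles in rad, forces in N, time in s.
With the tool pointing down it reaches from about 0.375 to 0.9 m from the base axis. Payload 3.1 kg.
Tool frame: the origin (TCP) lies midway between the tips of the shut fingers; the grasp point (between the pads) lies 19 mm behind it; z points along the fingers, x is the direction in which the jaws open and shut, and the axes are right-handed (so a half turn about z gives the same grasp; the last joint's range is limited). The gripper opens to 87 mm and grips with 3 to 60 N. Pads are 19 mm wide; open, the fingers measure 117 mm over their backs; the gripper's body (75 mm by 190 mm) begins 51 mm behind the grasp point.
Start: joints at [1.151, 0.527, 1.433, -0, 1.181, -0.178], TCP at [0.15, 0.607, 0.223] pointing down, gripper open.
Joint ranges: [-3.08, 3.08], [-0.75, 2.2], [0.22, 2.44], [-1.43, 4.57], [0, 2.65], [-2.85, 2.85]. Speed limits (rad/s): [2.79, 2.79, 3.14, 3.14, 3.14, 3.14].

## Interface

Orientations are given as a unit quaternion [x, y, z, w].
In Python, from rig import * gives the robot as it stands.
- The arm moves only by the tool drive_tool, never from a script. Its argument "plan" is a list of rows, each an object with "offset": the shift along the tool's x, y, z in cm, a list of three; "delta_rot": the turn, a rotation vector about the tool's x, y, z in degrees, a list of three; "jaw": the finger opening in cm, from 0 to 8.7. In form: [{"offset": [dx, dy, dz], "delta_rot": [wx, wy, wz], "jaw": jaw}, ...]. A call has exactly 8 rows; each row is the pose to reach, as a shift and turn from the pose commanded when the call began, along the tool's axes at that moment; what a row does not reach only later rows make up. A row lasts 1/12 s, in which the tool goes at most 41.7 mm and 7.16 degrees, less where a joint would pass 70% of its speed; a pose out of reach is approached as far as the arm can. A call with a gripper value outside its range is refused whole. The fingers move at their own pace and stop on an object; "squeeze" is the grip in N (left out, the last holds). Time passes only in rows, so rows that repeat a pose let the fingers close, or fill a call up. It gives the time, the measured TCP pose, the force and the opening at its end, in the units of the state.
- get_obs(): the state, without advancing time (a new reading comes with each control period).
- camera(name): name is "side" or "top"; returns the picture (420x560x3 uint8, red, green, blue); there is no depth.
- calibration(name): a dict with "K" (3x3 intrinsics, pixels), "pose" (4x4, takes a point from camera to world coordinates). Camera axes: x right, y down, z forward; pixel columns grow to the right and rows downward; lengths in m; the calibration is good to about 2 mm. A picture is of the moment at which its call begins. calibration takes no time and is no camera call.
- hand_in(): hands the job in, once; it reports no verdict.
The state is a dict: "time": time; "q": joint angles; "joint_velocities": joint speeds; "joint_torque": joint torques, N m; "position": TCP position; "tool_rot": TCP orientation; "ft_force": force on the tool from outside, world axes, zero at the start; "moment": the same for the moment, N m; "grip_width": finger opening in m.
Only numpy, scipy, OpenCV 4.12 (cv2) and the standard library are available. Lean on these libraries where they do the work, as an engineer would, in place of code of your own. Each camera call takes 0.05 s, during which the arm holds its last target.

## Task

A steel ball from the marble run has been sealed into one of the three white snack boxes on the counter: shake or rock them end to end in the air to find the one that rattles, and stand the two silent ones lid up on the wooden turntable, leaving the other kitchen things where they are. Once both silent boxes are on the turntable, lift the rattling box off the counter, rattle it in the air end to end (again, if you already have) so that the ball runs and knocks, then present it: finish while still holding it, lid up and still, in the air well above the round cork mat.

Things in the scene. Friction and masses are not known exactly. Their poses are not given: they have to be found in the camera images.
- snack_a: one of three identical opaque white snack boxes (the rightmost from the robot at the start), a sealed piece with its flat lid: 122 mm long (its x), 56 mm wide (its y; lid 58), 60 mm tall, with a small blue-grey clip at each end. 105 to 225 g without the ball, so weight does not tell. Starts lid up on the counter, long side roughly away from the robot. Origin: centre of the underside, z up
- snack_b: one of three identical opaque white snack boxes (the middle one at the start), a sealed piece with its flat lid: 122 mm long (its x), 56 mm wide (its y; lid 58), 60 mm tall, with a small blue-grey clip at each end. 105 to 225 g without the ball, so weight does not tell. Starts lid up on the counter, long side roughly away from the robot. Origin: centre of the underside, z up
- snack_c: one of three identical opaque white snack boxes (the leftmost at the start), a sealed piece with its flat lid: 122 mm long (its x), 56 mm wide (its y; lid 58), 60 mm tall, with a small blue-grey clip at each end. 105 to 225 g without the ball, so weight does not tell. Starts lid up on the counter, long side roughly away from the robot. Origin: centre of the underside, z up
- snack_a_mid (a point): point 40 mm above the centre of snack_a's underside, a good height to grip it across its width. Inside one of the boxes, another each time, a 30 mm, 110 g steel ball rolls freely on the flat floor, in a space 112 mm long and 48 wide; tipped (10 degrees will do) or shaken lengthwise, it knocks on the ends, a brief jolt of 3 N or more at the wrist. The others hold nothing loose
- snack_b_mid (a point): point 40 mm above the centre of snack_b's underside, a good height to grip it across its width. Inside one of the boxes, another each time, a 30 mm, 110 g steel ball rolls freely on the flat floor, in a space 112 mm long and 48 wide; tipped (10 degrees will do) or shaken lengthwise, it knocks on the ends, a brief jolt of 3 N or more at the wrist. The others hold nothing loose
- snack_c_mid (a point): point 40 mm above the centre of snack_c's underside, a good height to grip it across its width. Inside one of the boxes, another each time, a 30 mm, 110 g steel ball rolls freely on the flat floor, in a space 112 mm long and 48 wide; tipped (10 degrees will do) or shaken lengthwise, it knocks on the ends, a brief jolt of 3 N or more at the wrist. The others hold nothing loose
- turntable: round wooden turntable, fixed (it does not turn), 340 mm across, top 24 mm above the counter. Origin: its centre at counter height. The jar and the spoon cup stand on the half towards its +y; the half towards its -y is free
- spot_1 (a point): free point on the turntable's top surface, 55 mm towards -x and 65 mm towards -y of its centre, in its frame; room for the centre of a silent box laid along the turntable's y
- spot_2 (a point): free point on the turntable's top surface, 55 mm towards +x and 65 mm towards -y of its centre, in its frame; room for the other silent box, beside the first
- mat: round cork mat, 130 mm across, 5 mm thick, fixed to the counter beyond the boxes. Origin: centre of its underside. The rattling box is presented in the air above it
- cookie_jar: bystander on the turntable: closed glass cookie jar, 104 mm across, 147 mm tall, 0.9 kg. Origin: centre of its underside
- spoon_cup: bystander on the turntable: stainless steel cup, 68 mm across, 95 mm tall, with spoons standing in it up to 150 mm. Origin: centre of its underside
- timer: bystander: round red kitchen timer with a turning knob, 72 mm across, 54 mm tall. Origin: centre of its underside
- mug: bystander: blue mug, 80 mm across, 88 mm tall. Origin: centre of its underside
- salt_mill: bystander: small dark wooden salt mill, 48 mm across, 88 mm tall. Origin: centre of its underside

How it is judged:
By the outcome, as a careful person would: the job done as asked, in the order asked, and still so for the second after the job is handed in, while the arm keeps its last pose, push and grip.
It also fails if it takes over 72 s, if anything falls off the work surface, if the arm or the gripper's body presses on something with over 40 N, if the wrist force passes 120 N, or if a joint passes its speed limit or range.

## Working session

There is one attempt and no reset: what is moved stays moved. The work goes in short steps, Python scripts to look and compute and a tool call to move; the robot and the scene stay as the last step left them, time stands still between calls to the robot, and variables do not carry over. Pictures are saved under pics/ and viewed, and the job is handed in when it is done.

Besides the shell and the picture viewer there is one more tool, called after ">>>" as name([rows], argument=value, ...), one row to a line, values as JSON. drive_tool: Moves the arm, as the interface text tells. Its arguments: {"type":"object","properties":{"plan":{"type":"array","items":{"type":"object","properties":{"offset":{"type":"array","items":{"type":"number"}},"delta_rot":{"type":"array","items":{"type":"number"}},"jaw":{"type":"number"}}}},"squeeze":{"type":"number"}},"required":["plan"]}

```bash
ls; mkdir -p pics; python3 - <<'E'
from rig import *
import cv2
print(get_obs())
for n in("top","side"):
    cv2.imwrite(f"pics/{n}0.png",camera(n)[:,:,::-1]); c=calibration(n); print(n,c["K"].tolist(),c["pose"].round(4).tolist())
E
```

```text
pics
{'time': 0.0, 'q': array([ 1.15052289e+00,  5.28477216e-01,  1.43392176e+00,  1.38628157e-05,
        1.18138159e+00, -1.78499024e-01]), 'joint_velocities': array([-0.00095575, -0.0014575 , -0.00033913,  0.00084925,  0.0012051 ,
       -0.00079228]), 'joint_torque': array([ 9.73414426e-04, -4.40043175e+01, -1.76593816e+01,  6.34613307e-02,
        5.81411412e-02, -1.73778681e-04]), 'position': array([0.14930126, 0.60614329, 0.22155866]), 'tool_rot': array([ 7.87219617e-01,  6.16671775e-01, -9.70273366e-04,  5.05323437e-04]), 'ft_force': array([-0.48949029, -0.70844995,  0.070237  ]), 'moment': array([ 0.01688623, -0.01124074, -0.01058097]), 'grip_width': 0.08690430177203515}
top [[381.71550665815045, 0.0, 277.5072003312848], [0.0, 381.71550665815045, 210.30392890996157], [0.0, 0.0, 1.0]] [[0.0029, -0.9969, 0.0787, 0.4616], [-0.9997, -0.0011, 0.023, -0.0284], [-0.0229, -0.0788, -0.9966, 1.001], [0.0, 0.0, 0.0, 1.0]]
side [[530.4544512099453, 0.0, 286.3423784700194], [0.0, 530.4544512099453, 207.9204631672885], [0.0, 0.0, 1.0]] [[-0.9997, -0.017, 0.0168, 0.5084], [-0.0236, 0.598, -0.8011, 1.3206], [0.0036, -0.8013, -0.5982, 1.0394], [0.0, 0.0, 0.0, 1.0]]
```

View pics/top0.png

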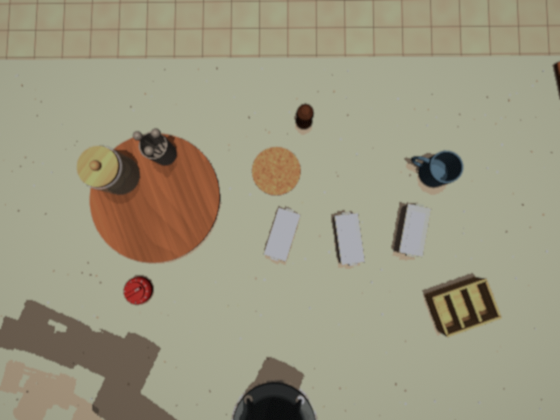

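View pics/side0.png

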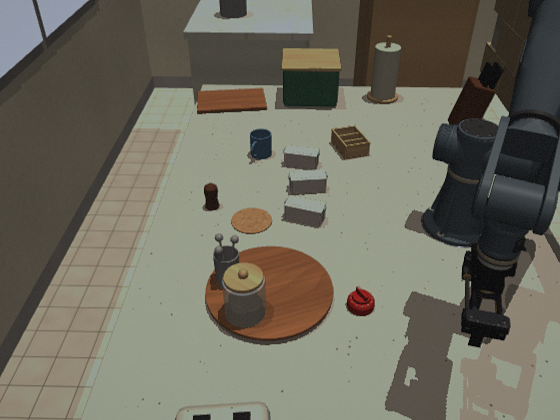

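```bash
cat > h.py <<'E'
from rig import *
import cv2, numpy as np
from scipy.spatial.transform import Rotation as R
def ray(n,px,z):
    c=calibration(n);K=c["K"];P=c["pose"]
    px=np.atleast_2d(np.asarray(px,float))
    d=(P[:3,:3]@np.linalg.inv(K)@np.c_[px,np.ones(len(px))].T).T
    t=(z-P[2,3])/d[:,2]
    return P[:3,3]+d*t[:,None]
def proj(n,X):
    c=calibration(n);P=np.linalg.inv(c["pose"]);p=c["K"]@(P[:3,:3]@np.asarray(X,float)+P[:3,3]);return p[:2]/p[2]
def rectinfo(n,mask,z,amin=300):
    out=[]
    cs,_=cv2.findContours(mask,cv2.RETR_EXTERNAL,cv2.CHAIN_APPROX_NONE)
    for c in cs:
        if cv2.contourArea(c)<amin: continue
        w=ray(n,c[:,0,:],z)[:,:2].astype(np.float32)
        r=cv2.minAreaRect(w); b=cv2.boxPoints(r)
        e=[b[1]-b[0],b[2]-b[1]]; l=max(e,key=np.linalg.norm); 
        a=np.degrees(np.arctan2(l[1],l[0])); a=(a+90)%180-90
        out.append((np.round(r[0],4),np.round(sorted(r[1]),4),round(float(a),1),c[:,0].mean(0).round(0)))
    return out
def st():
    o=get_obs();r=R.from_quat(o["tool_rot"]);print("t",round(o["time"],2),"p",o["position"].round(4),"x",r.as_matrix()[:,0].round(3),"z",r.as_matrix()[:,2].round(3),"w",round(o["grip_width"],4),"F",o["ft_force"].round(1),"q",o["q"].round(2));return o
E
python3 - <<'E'
from h import *
im=cv2.imread("pics/top0.png");hsv=cv2.cvtColor(im,cv2.COLOR_BGR2HSV)
for p in[(282,235),(348,240),(412,230),(250,300),(272,170),(180,215),(138,290)]: print(p,hsv[p[1],p[0]])
E
```

```text
(282, 235) [113  12 176]
(348, 240) [113  12 177]
(412, 230) [116  10 175]
(250, 300) [ 31  33 169]
(272, 170) [ 17 124 164]
(180, 215) [ 11 160 137]
(138, 290) [  2 133 132]
```

```bash
python3 - <<'E'
from h import *
im=cv2.imread("pics/top0.png");hsv=cv2.cvtColor(im,cv2.COLOR_BGR2HSV)
m=cv2.inRange(hsv,(95,3,130),(140,40,255)); m[:150]=0
for r in rectinfo("top",m,0.06): print(r)
m=cv2.inRange(hsv,(10,90,120),(24,255,255));m[:,:240]=0;m[:,310:]=0
for r in rectinfo("top",m,0.005): print("mat",r)
m=cv2.inRange(hsv,(3,110,60),(15,255,255));m[:,230:]=0;m[270:]=0
c=max(cv2.findContours(m,0,1)[0],key=cv2.contourArea)
w=ray("top",cv2.convexHull(c)[:,0],0.024)[:,:2];
print("tt",cv2.minEnclosingCircle(w.astype(np.float32)))
# jar knob, cup
print("jar top",ray("top",(97,165),0.147),"cup rim",ray("top",(155,150),0.095),"timer",ray("top",(138,290),0.045),"mill",ray("top",(305,112),.08),"mug",ray("top",(445,168),.088))
print("jar base side",ray("side",[(245,308)],.03))
E
```

```text
(array([ 0.4668, -0.1827]), array([0.0544, 0.1188]), 7.2, array([349., 238.]))
(array([ 0.4773, -0.0166]), array([0.0529, 0.1183]), -17.6, array([282., 234.]))
(array([ 0.4884, -0.3408]), array([0.0514, 0.1141]), -11.2, array([413., 230.]))
mat (array([ 0.646, -0.001]), array([0.1256, 0.1262]), 45.0, array([276., 171.]))
tt ((0.5741780996322632, 0.31439757347106934), 0.16950571537017822)
jar top [[0.63271015 0.405349   0.147     ]] cup rim [[0.67980405 0.2907266  0.095     ]] timer [[0.33743037 0.34097875 0.045     ]] mill [[ 0.77769278 -0.07424473  0.08      ]] mug [[ 0.63585028 -0.40855369  0.088     ]]
jar base side [[0.63162618 0.39631969 0.03      ]]
```

```bash
cat >> h.py <<'E'
def go(pos,yaw,tilt=0):
    """yaw = jaw axis angle deg in world, tool down (mod 180, nearest). prints offset cm, rotvec deg"""
    o=st();r=R.from_quat(o["tool_rot"])
    best=None
    for y in(yaw,yaw+180):
        Rt=R.from_euler("z",y,degrees=True)*R.from_euler("x",180,degrees=True)
        v=(r.inv()*Rt).as_rotvec(degrees=True)
        if best is None or np.linalg.norm(v)<np.linalg.norm(best): best=v
    d=r.inv().apply(np.asarray(pos)-o["position"])*100
    print("offset",d.round(2),"rot",best.round(2),"rows",round(float(np.linalg.norm(d)/4.17),1))
E
python3 -c "
from h import *
go((.477,-.017,.13),72.4)"
```

```text
t 0.1 p [0.1493 0.6062 0.2216] x [ 0.239  0.971 -0.002] z [-0.001 -0.002 -1.   ] w 0.0871 F [-0.3  0.   0.5] q [ 1.15  0.53  1.43  0.    1.18 -0.18]
offset [-52.65  46.74   9.25] rot [-0.02  0.11  3.75] rows 17.0
```

>>> drive_tool([
  {"offset":[-52.6,46.7,9.2],"delta_rot":[0,0,3.7],"jaw":8.7},
  {"offset":[-52.6,46.7,9.2],"delta_rot":[0,0,3.7],"jaw":8.7},
  {"offset":[-52.6,46.7,9.2],"delta_rot":[0,0,3.7],"jaw":8.7},
  {"offset":[-52.6,46.7,9.2],"delta_rot":[0,0,3.7],"jaw":8.7},
  {"offset":[-52.6,46.7,9.2],"delta_rot":[0,0,3.7],"jaw":8.7},
  {"offset":[-52.6,46.7,9.2],"delta_rot":[0,0,3.7],"jaw":8.7},
  {"offset":[-52.6,46.7,9.2],"delta_rot":[0,0,3.7],"jaw":8.7},
  {"offset":[-52.6,46.7,9.2],"delta_rot":[0,0,3.7],"jaw":8.7},
])

```text
time: 0.77
position: [0.3037, 0.3125, 0.179]
tool_rot: [0.807, 0.591, -0.0, 0.0]
ft_force: [0.9, 0.1, -0.1]
grip_width: 0.0869
```

```bash
python3 -c "
from h import *
go((.477,-.017,.13),72.4)"
```

```text
t 0.77 p [0.3037 0.3125 0.179 ] x [ 0.301  0.954 -0.   ] z [-0. -0. -1.] w 0.0869 F [ 0.9  0.1 -0.1] q [ 0.54  0.35  1.94 -0.    0.86 -0.72]
offset [-26.21  26.44   4.91] rot [0.   0.01 0.09] rows 9.0
```

>>> drive_tool([
  {"offset":[-26.2,26.4,4.9],"delta_rot":[0,0,0],"jaw":8.7},
  {"offset":[-26.2,26.4,4.9],"delta_rot":[0,0,0],"jaw":8.7},
  {"offset":[-26.2,26.4,4.9],"delta_rot":[0,0,0],"jaw":8.7},
  {"offset":[-26.2,26.4,4.9],"delta_rot":[0,0,0],"jaw":8.7},
  {"offset":[-26.2,26.4,4.9],"delta_rot":[0,0,0],"jaw":8.7},
  {"offset":[-26.2,26.4,4.9],"delta_rot":[0,0,0],"jaw":8.7},
  {"offset":[-26.2,26.4,4.9],"delta_rot":[0,0,0],"jaw":8.7},
  {"offset":[-26.2,26.4,4.9],"delta_rot":[0,0,0],"jaw":8.7},
])

```text
time: 1.43
position: [0.4573, 0.0195, 0.1354]
tool_rot: [0.807, 0.591, -0.0, -0.0]
ft_force: [0.2, 0.3, -0.0]
grip_width: 0.087
```

```bash
python3 -c "
from h import *
go((.477,-.017,.021),72.4)
cv2.imwrite('pics/top1.png',camera('top')[:,:,::-1])
cv2.imwrite('pics/side1.png',camera('side')[:,:,::-1])"
```

```text
t 1.43 p [0.4573 0.0195 0.1354] x [0.302 0.953 0.   ] z [-0.  0. -1.] w 0.087 F [ 0.2  0.3 -0. ] q [-0.2   0.45  1.93  0.    0.76 -1.47]
offset [-2.89  2.99 11.43] rot [-0.03 -0.01  0.  ] rows 2.9
```

View pics/side1.png

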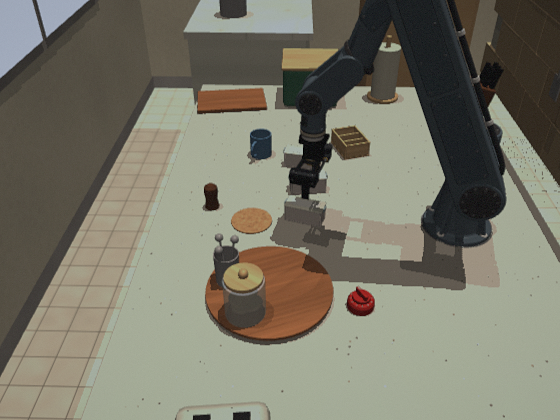

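>>> drive_tool([
  {"offset":[-2.9,3.0,0],"delta_rot":[0,0,0],"jaw":8.7},
  {"offset":[-2.9,3.0,2],"delta_rot":[0,0,0],"jaw":8.7},
  {"offset":[-2.9,3.0,4.5],"delta_rot":[0,0,0],"jaw":8.7},
  {"offset":[-2.9,3.0,7.5],"delta_rot":[0,0,0],"jaw":8.7},
  {"offset":[-2.9,3.0,10],"delta_rot":[0,0,0],"jaw":8.7},
  {"offset":[-2.9,3.0,11.4],"delta_rot":[0,0,0],"jaw":8.7},
  {"offset":[-2.9,3.0,11.4],"delta_rot":[0,0,0],"jaw":5.0},
  {"offset":[-2.9,3.0,11.4],"delta_rot":[0,0,0],"jaw":5.0},
], squeeze=40)

```text
time: 2.2
position: [0.4759, -0.0145, 0.0212]
tool_rot: [0.807, 0.591, -0.001, -0.001]
ft_force: [0.7, -0.2, -0.2]
grip_width: 0.08
```

>>> drive_tool([
  {"offset":[0,0,0],"delta_rot":[0,0,0],"jaw":5.0},
  {"offset":[0,0,0],"delta_rot":[0,0,0],"jaw":5.0},
  {"offset":[0,0,0],"delta_rot":[0,0,0],"jaw":5.0},
  {"offset":[0,0,-2],"delta_rot":[0,0,0],"jaw":5.0},
  {"offset":[0,0,-5],"delta_rot":[0,0,0],"jaw":5.0},
  {"offset":[0,0,-9],"delta_rot":[0,0,0],"jaw":5.0},
  {"offset":[0,0,-12],"delta_rot":[0,0,0],"jaw":5.0},
  {"offset":[0,0,-14],"delta_rot":[0,0,0],"jaw":5.0},
])

```text
time: 2.87
position: [0.4777, -0.0152, 0.1654]
tool_rot: [0.807, 0.591, 0.002, 0.002]
ft_force: [0.7, -0.4, -2.1]
grip_width: 0.056
```

```bash
python3 -c "
from h import *
o=st(); print(o['moment'])
cv2.imwrite('pics/side2.png',camera('side')[:,:,::-1])"
```

```text
t 2.87 p [ 0.4777 -0.0152  0.1654] x [0.301 0.953 0.   ] z [ 0.005 -0.001 -1.   ] w 0.056 F [ 0.7 -0.4 -2.1] q [-0.27  0.42  1.86  0.    0.86 -1.53]
[-0.01080229 -0.03812399 -0.01358432]
```

View pics/side2.png

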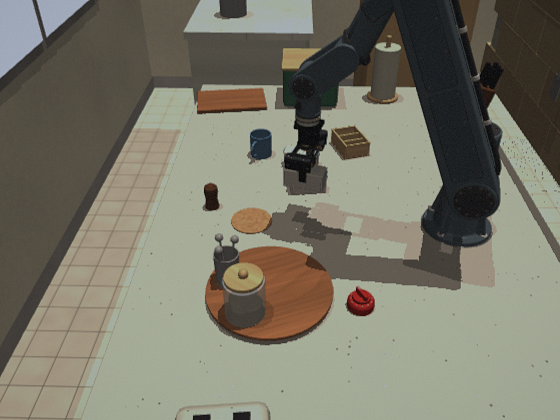

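>>> drive_tool([
  {"offset":[0,0,0],"delta_rot":[6,0,0],"jaw":5.0},
  {"offset":[0,0,0],"delta_rot":[12,0,0],"jaw":5.0},
  {"offset":[0,0,0],"delta_rot":[16,0,0],"jaw":5.0},
  {"offset":[0,0,0],"delta_rot":[16,0,0],"jaw":5.0},
  {"offset":[0,0,0],"delta_rot":[16,0,0],"jaw":5.0},
  {"offset":[0,0,0],"delta_rot":[16,0,0],"jaw":5.0},
  {"offset":[0,0,0],"delta_rot":[16,0,0],"jaw":5.0},
  {"offset":[0,0,0],"delta_rot":[16,0,0],"jaw":5.0},
])

```text
time: 3.58
position: [0.4757, -0.0146, 0.1619]
tool_rot: [0.799, 0.585, -0.082, -0.112]
ft_force: [0.0, 0.3, -1.7]
grip_width: 0.0564
```

```bash
cat >> h.py <<'E'
def mom():
    o=st();x=R.from_quat(o["tool_rot"]).as_matrix()[:,0];print("M",o["moment"].round(3),"about jaw axis",round(float(o["moment"]@x),4))
E
python3 -c "
from h import *
mom()"
```

```text
t 3.58 p [ 0.4757 -0.0146  0.1619] x [ 0.301  0.954 -0.   ] z [-0.263  0.083 -0.961] w 0.0564 F [ 0.   0.3 -1.7] q [-0.27  0.53  1.67  0.01  1.21 -1.54]
M [-0.087 -0.324  0.008] about jaw axis -0.3353
```

>>> drive_tool([
  {"offset":[0,0,0],"delta_rot":[-6,0,0],"jaw":5.0},
  {"offset":[0,0,0],"delta_rot":[-12,0,0],"jaw":5.0},
  {"offset":[0,0,0],"delta_rot":[-19,0,0],"jaw":5.0},
  {"offset":[0,0,0],"delta_rot":[-26,0,0],"jaw":5.0},
  {"offset":[0,0,0],"delta_rot":[-32,0,0],"jaw":5.0},
  {"offset":[0,0,0],"delta_rot":[-32,0,0],"jaw":5.0},
  {"offset":[0,0,0],"delta_rot":[-32,0,0],"jaw":5.0},
  {"offset":[0,0,0],"delta_rot":[-32,0,0],"jaw":5.0},
])

```text
time: 4.25
position: [0.4784, -0.0156, 0.1626]
tool_rot: [0.799, 0.585, 0.083, 0.113]
ft_force: [1.6, 0.1, -0.8]
grip_width: 0.0566
```

```bash
python3 -c "
from h import *
mom();camera('side');camera('side');mom()"
```

```text
t 4.25 p [ 0.4784 -0.0156  0.1626] x [0.302 0.953 0.   ] z [ 0.264 -0.083 -0.961] w 0.0566 F [ 1.6  0.1 -0.8] q [-0.26  0.36  2.05 -0.03  0.45 -1.5 ]
M [0.039 0.245 0.038] about jaw axis 0.2457
t 4.35 p [ 0.4793 -0.016   0.1625] x [0.302 0.953 0.   ] z [ 0.265 -0.084 -0.961] w 0.0565 F [ 0.2 -0.5 -1.3] q [-0.26  0.36  2.05 -0.03  0.45 -1.5 ]
M [ 0.093  0.276 -0.025] about jaw axis 0.2912
```

>>> drive_tool([
  {"offset":[0,0,0],"delta_rot":[6,0,0],"jaw":5.0},
  {"offset":[0,0,0],"delta_rot":[11,0,0],"jaw":5.0},
  {"offset":[0,0,0],"delta_rot":[15,0,0],"jaw":5.0},
  {"offset":[0,0,0],"delta_rot":[16,0,0],"jaw":5.0},
  {"offset":[0,0,0],"delta_rot":[16,0,0],"jaw":5.0},
  {"offset":[0,0,0],"delta_rot":[16,0,0],"jaw":5.0},
  {"offset":[0,0,0],"delta_rot":[16,0,0],"jaw":5.0},
  {"offset":[0,0,0],"delta_rot":[16,0,0],"jaw":5.0},
])

```text
time: 5.02
position: [0.4755, -0.0147, 0.1615]
tool_rot: [0.807, 0.591, -0.0, -0.0]
ft_force: [-0.4, -0.6, -2.2]
grip_width: 0.0566
```

```bash
python3 -c "
from h import *
mom();
for i in range(3): camera('side');mom()"
```

```text
t 5.02 p [ 0.4755 -0.0147  0.1615] x [ 0.301  0.954 -0.   ] z [-0.001  0.    -1.   ] w 0.0566 F [-0.4 -0.6 -2.2] q [-0.27  0.42  1.86 -0.    0.86 -1.53]
M [-0.005 -0.005 -0.031] about jaw axis -0.0059
t 5.07 p [ 0.4757 -0.0147  0.1616] x [ 0.301  0.953 -0.   ] z [-0.001  0.    -1.   ] w 0.0566 F [-0.5 -0.2 -2.2] q [-0.27  0.42  1.86 -0.    0.86 -1.53]
M [-0.019 -0.008  0.015] about jaw axis -0.0136
t 5.12 p [ 0.4759 -0.0148  0.1617] x [ 0.301  0.954 -0.   ] z [-0.001  0.    -1.   ] w 0.0564 F [ 0.   0.9 -3.1] q [-0.27  0.42  1.86 -0.    0.86 -1.53]
M [-0.011 -0.03   0.024] about jaw axis -0.032
t 5.17 p [ 0.4762 -0.0149  0.1618] x [0.301 0.953 0.   ] z [-0.  0. -1.] w 0.0565 F [ 0.   0.2 -2.2] q [-0.27  0.42  1.86  0.    0.86 -1.53]
M [-0.008  0.08   0.006] about jaw axis 0.0734
```

>>> drive_tool([
  {"offset":[0,0,0],"delta_rot":[6,0,0],"jaw":5.0},
  {"offset":[0,0,0],"delta_rot":[12,0,0],"jaw":5.0},
  {"offset":[0,0,0],"delta_rot":[16,0,0],"jaw":5.0},
  {"offset":[0,0,0],"delta_rot":[16,0,0],"jaw":5.0},
  {"offset":[0,0,0],"delta_rot":[16,0,0],"jaw":5.0},
  {"offset":[0,0,0],"delta_rot":[10,0,0],"jaw":5.0},
  {"offset":[0,0,0],"delta_rot":[4,0,0],"jaw":5.0},
  {"offset":[0,0,0],"delta_rot":[0,0,0],"jaw":5.0},
])

```text
time: 5.83
position: [0.4739, -0.014, 0.162]
tool_rot: [0.807, 0.591, 0.001, 0.001]
ft_force: [-0.7, 0.1, -2.2]
grip_width: 0.0566
```

```bash
python3 -c "
from h import *
mom();
for i in range(6): camera('side');mom()"
```

```text
t 5.83 p [ 0.4739 -0.014   0.162 ] x [0.301 0.954 0.   ] z [ 0.003 -0.001 -1.   ] w 0.0566 F [-0.7  0.1 -2.2] q [-0.27  0.42  1.87 -0.    0.85 -1.53]
M [0.004 0.056 0.023] about jaw axis 0.0544
t 5.88 p [ 0.4706 -0.0128  0.1618] x [ 0.301  0.954 -0.   ] z [-0.001  0.    -1.   ] w 0.0564 F [-3.5  1.7 -2.6] q [-0.27  0.42  1.87 -0.    0.85 -1.53]
M [ 0.077  0.281 -0.076] about jaw axis 0.2909
t 5.93 p [ 0.4715 -0.0131  0.162 ] x [ 0.301  0.954 -0.   ] z [-0.004  0.001 -1.   ] w 0.0562 F [-0.6  0.6 -1.7] q [-0.27  0.42  1.87  0.    0.86 -1.53]
M [0.028 0.023 0.019] about jaw axis 0.0306
t 5.98 p [ 0.474  -0.014   0.1622] x [ 0.301  0.954 -0.   ] z [-0.002  0.001 -1.   ] w 0.0564 F [ 0.1 -0.1 -1.9] q [-0.27  0.42  1.86  0.    0.86 -1.53]
M [ 0.055  0.031 -0.009] about jaw axis 0.0459
t 6.03 p [ 0.4761 -0.0147  0.1624] x [0.301 0.954 0.   ] z [-0.  0. -1.] w 0.0565 F [ 0.4 -0.2 -2.3] q [-0.27  0.42  1.86  0.    0.86 -1.53]
M [ 0.01  -0.027  0.007] about jaw axis -0.0224
t 6.08 p [ 0.4773 -0.0152  0.1623] x [0.301 0.953 0.   ] z [ 0.001 -0.    -1.   ] w 0.0569 F [-0.  -0.9 -2.2] q [-0.27  0.42  1.86 -0.    0.86 -1.53]
M [-0.015 -0.082 -0.047] about jaw axis -0.0827
t 6.13 p [ 0.4779 -0.0154  0.1622] x [0.302 0.953 0.   ] z [ 0.001 -0.    -1.   ] w 0.0566 F [-0.6 -0.3 -2.1] q [-0.27  0.43  1.86 -0.    0.86 -1.53]
M [ 0.022  0.014 -0.065] about jaw axis 0.0197
```

>>> drive_tool([
  {"offset":[0,0,0],"delta_rot":[6,0,0],"jaw":5.0},
  {"offset":[0,0,0],"delta_rot":[12,0,0],"jaw":5.0},
  {"offset":[0,0,0],"delta_rot":[14,0,0],"jaw":5.0},
  {"offset":[0,0,0],"delta_rot":[14,0,0],"jaw":5.0},
  {"offset":[0,0,0],"delta_rot":[14,0,0],"jaw":5.0},
  {"offset":[0,0,0],"delta_rot":[10,0,0],"jaw":5.0},
  {"offset":[0,0,0],"delta_rot":[6,0,0],"jaw":5.0},
  {"offset":[0,0,0],"delta_rot":[3,0,0],"jaw":5.0},
])

```text
time: 6.8
position: [0.4754, -0.0146, 0.1617]
tool_rot: [0.806, 0.591, -0.015, -0.02]
ft_force: [-0.1, -0.4, -2.0]
grip_width: 0.0567
```

```bash
cat >> h.py <<'E'
def samp(n=12,skip=4):
    M=[];T=[];F=[]
    for i in range(n+skip):
        camera('side');o=get_obs();x=R.from_quat(o["tool_rot"]).as_matrix()[:,0];M.append(o["moment"]@x);T.append(o["joint_torque"]);F.append(o["ft_force"])
    M=np.array(M);T=np.array(T);F=np.array(F);st()
    print("M",M.round(3),"mean",M[skip:].mean().round(4),"se",(M[skip:].std()/n**.5).round(4))
    print("tau5",T[:,4].round(3),"mean",T[skip:,4].mean().round(4)); print("F",F[skip:].mean(0).round(2), "|F| dev",np.linalg.norm(F-F[skip:].mean(0),axis=1).round(1))
E
python3 -c "
from h import *
samp()"
```

```text
t 7.6 p [ 0.4768 -0.0151  0.1617] x [ 0.302  0.953 -0.   ] z [-0.05   0.016 -0.999] w 0.0568 F [-0.1 -0.4 -2.4] q [-0.27  0.44  1.82  0.    0.93 -1.53]
M [ 0.191 -0.013 -0.084 -0.073 -0.02  -0.045 -0.018 -0.014 -0.026 -0.071
  0.005 -0.029 -0.024 -0.093 -0.035 -0.05 ] mean -0.035 se 0.0073
tau5 [-0.601 -0.071  0.311  0.384  0.368  0.34   0.319  0.306  0.298  0.295
  0.293  0.293  0.293  0.293  0.293  0.293] mean 0.3069
F [ 0.04 -0.26 -2.07] |F| dev [2.7 1.  0.4 0.8 1.1 0.6 1.1 0.9 1.  0.6 0.9 0.8 1.3 0.7 0.3 0.4]
```

>>> drive_tool([
  {"offset":[0,0,0],"delta_rot":[-6,0,0],"jaw":5.0},
  {"offset":[0,0,0],"delta_rot":[-12,0,0],"jaw":5.0},
  {"offset":[0,0,0],"delta_rot":[-17,0,0],"jaw":5.0},
  {"offset":[0,0,0],"delta_rot":[-17,0,0],"jaw":5.0},
  {"offset":[0,0,0],"delta_rot":[-17,0,0],"jaw":5.0},
  {"offset":[0,0,0],"delta_rot":[-13,0,0],"jaw":5.0},
  {"offset":[0,0,0],"delta_rot":[-9,0,0],"jaw":5.0},
  {"offset":[0,0,0],"delta_rot":[-6,0,0],"jaw":5.0},
])

```text
time: 8.27
position: [0.48, -0.0161, 0.1629]
tool_rot: [0.807, 0.591, 0.016, 0.021]
ft_force: [-0.1, -1.2, -2.8]
grip_width: 0.0565
```

```bash
python3 -c "
from h import *
samp()"
```

```text
t 9.07 p [ 0.4767 -0.0151  0.1618] x [ 0.302  0.953 -0.   ] z [ 0.05  -0.016 -0.999] w 0.0565 F [-0.   0.3 -2. ] q [-0.27  0.41  1.9  -0.    0.78 -1.53]
M [-0.196  0.004  0.08   0.098  0.07   0.036  0.084  0.02   0.068  0.075
  0.064  0.043  0.061  0.025  0.05   0.051] mean 0.054 se 0.0055
tau5 [ 0.805  0.28  -0.155 -0.247 -0.233 -0.201 -0.175 -0.159 -0.15  -0.146
 -0.144 -0.143 -0.143 -0.144 -0.144 -0.145] mean -0.1605
F [-0.29  0.1  -1.94] |F| dev [3.1 1.7 0.6 0.7 0.9 0.6 0.8 0.8 0.9 1.2 0.2 0.7 1.  1.  1.7 0.4]
```

>>> drive_tool([
  {"offset":[0,0,0],"delta_rot":[-6,0,0],"jaw":5.0},
  {"offset":[0,0,0],"delta_rot":[-10,0,0],"jaw":5.0},
  {"offset":[0,0,0],"delta_rot":[-13,0,0],"jaw":5.0},
  {"offset":[0,0,0],"delta_rot":[-13,0,0],"jaw":5.0},
  {"offset":[0,0,0],"delta_rot":[-13,0,0],"jaw":5.0},
  {"offset":[0,0,0],"delta_rot":[-13,0,0],"jaw":5.0},
  {"offset":[0,0,0],"delta_rot":[-13,0,0],"jaw":5.0},
  {"offset":[0,0,0],"delta_rot":[-13,0,0],"jaw":5.0},
])

```text
time: 9.73
position: [0.478, -0.0155, 0.1621]
tool_rot: [0.799, 0.585, 0.083, 0.113]
ft_force: [-0.1, 0.0, -3.5]
grip_width: 0.0564
```

```bash
python3 -c "
from h import *
samp(6,2);go((.477,-.016,.19),72.4)"
```

```text
t 10.13 p [ 0.4768 -0.0151  0.1618] x [ 0.302  0.953 -0.   ] z [ 0.263 -0.083 -0.961] w 0.0566 F [-0.2 -0.  -2.1] q [-0.26  0.36  2.06 -0.03  0.44 -1.5 ]
M [0.283 0.289 0.291 0.234 0.262 0.269 0.279 0.216] mean 0.2585 se 0.0107
tau5 [-1.088 -1.09  -1.091 -1.09  -1.089 -1.088 -1.087 -1.086] mean -1.0882
F [ 0.    0.15 -2.16] |F| dev [1.  1.2 0.8 1.  1.  0.7 0.9 0.3]
t 10.13 p [ 0.4768 -0.0151  0.1618] x [ 0.302  0.953 -0.   ] z [ 0.263 -0.083 -0.961] w 0.0566 F [-0.2 -0.  -2.1] q [-0.26  0.36  2.06 -0.03  0.44 -1.5 ]
offset [-0.08  0.82 -2.7 ] rot [ 1.599e+01 -1.000e-02  5.000e-02] rows 0.7
```

```bash
python3 -c "
from h import *
go((.477,.1,.165),92);go((.493,.341,.14),112)"
```

```text
t 10.13 p [ 0.4768 -0.0151  0.1618] x [ 0.302  0.953 -0.   ] z [ 0.263 -0.083 -0.961] w 0.0566 F [-0.2 -0.  -2.1] q [-0.26  0.36  2.06 -0.03  0.44 -1.5 ]
offset [10.98 -3.23 -1.26] rot [ 15.84   2.73 -19.43] rows 2.8
t 10.13 p [ 0.4768 -0.0151  0.1618] x [ 0.302  0.953 -0.   ] z [ 0.263 -0.083 -0.961] w 0.0566 F [-0.2 -0.  -2.1] q [-0.26  0.36  2.06 -0.03  0.44 -1.5 ]
offset [34.44 -9.44 -0.44] rot [ 15.35   5.52 -39.29] rows 8.6
```

>>> drive_tool([
  {"offset":[2,-0.6,-0.5],"delta_rot":[5,0.5,-4],"jaw":5.0},
  {"offset":[5,-1.5,-1],"delta_rot":[10,1.5,-8],"jaw":5.0},
  {"offset":[8.5,-2.5,-1.2],"delta_rot":[14,2,-12],"jaw":5.0},
  {"offset":[12.5,-3.6,-1.2],"delta_rot":[15.8,2.5,-18],"jaw":5.0},
  {"offset":[16.5,-4.7,-1.2],"delta_rot":[15.7,3.3,-24],"jaw":5.0},
  {"offset":[20.5,-5.8,-1],"delta_rot":[15.6,4.2,-30],"jaw":5.0},
  {"offset":[24.5,-6.8,-0.8],"delta_rot":[15.4,5,-36],"jaw":5.0},
  {"offset":[28.5,-7.9,-0.6],"delta_rot":[15.35,5.5,-39.3],"jaw":5.0},
])

```text
time: 10.8
position: [0.4888, 0.2821, 0.1455]
tool_rot: [0.557, 0.83, 0.0, 0.0]
ft_force: [1.1, -0.7, -2.2]
grip_width: 0.0565
```

```bash
python3 -c "
from h import *
go((.493,.341,.0455),112)"
```

```text
t 10.8 p [0.4888 0.2821 0.1455] x [-0.379  0.925 -0.001] z [ 0.001 -0.    -1.   ] w 0.0565 F [ 1.1 -0.7 -2.2] q [ 0.33  0.55  1.66 -0.    0.93 -1.63]
offset [5.29 2.61 9.99] rot [0.04 0.04 0.28] rows 2.8
```

>>> drive_tool([
  {"offset":[2.5,1.2,1],"delta_rot":[0,0,0],"jaw":5.0},
  {"offset":[4.5,2.2,2.5],"delta_rot":[0,0,0],"jaw":5.0},
  {"offset":[5.3,2.6,4.5],"delta_rot":[0,0,0],"jaw":5.0},
  {"offset":[5.3,2.6,6.5],"delta_rot":[0,0,0],"jaw":5.0},
  {"offset":[5.3,2.6,8],"delta_rot":[0,0,0],"jaw":5.0},
  {"offset":[5.3,2.6,9],"delta_rot":[0,0,0],"jaw":5.0},
  {"offset":[5.3,2.6,9.6],"delta_rot":[0,0,0],"jaw":5.0},
  {"offset":[5.3,2.6,9.8],"delta_rot":[0,0,0],"jaw":5.0},
])

```text
time: 11.47
position: [0.4932, 0.3387, 0.0523]
tool_rot: [0.559, 0.829, -0.0, 0.0]
ft_force: [-10.4, -7.2, 41.3]
grip_width: 0.0558
```

```bash
python3 -c "
from h import *
cv2.imwrite('pics/side3.png',camera('side')[:,:,::-1]);cv2.imwrite('pics/top3.png',camera('top')[:,:,::-1])
go((.493,.341,.0455),112)"
```

```text
t 11.57 p [0.4932 0.3387 0.0524] x [-0.375  0.927 -0.001] z [ 0.001 -0.    -1.   ] w 0.0555 F [-6.6 -4.2 25.1] q [ 0.42  0.72  1.63 -0.    0.79 -1.54]
offset [0.22 0.07 0.69] rot [0.06 0.05 0.05] rows 0.2
```

View pics/side3.png

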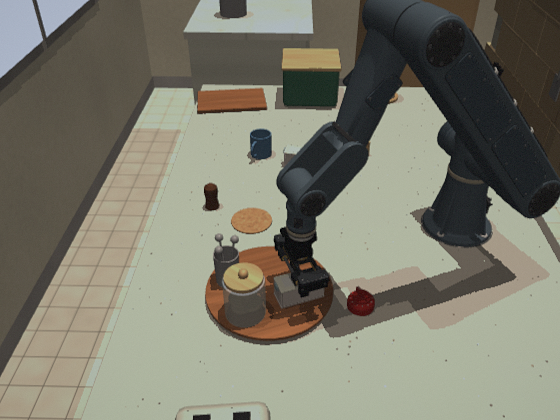

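View pics/top3.png

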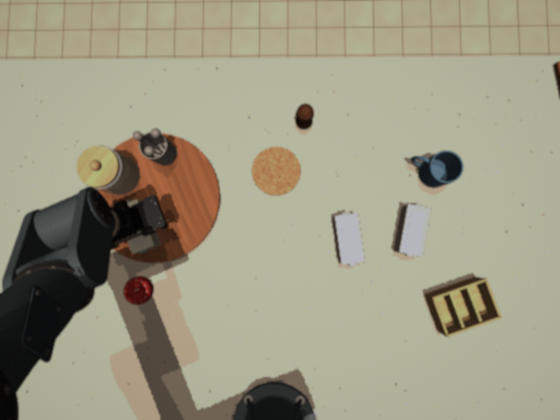

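>>> drive_tool([
  {"offset":[0,0,-0.5],"delta_rot":[0,0,0],"jaw":5.0},
  {"offset":[0,0,-0.5],"delta_rot":[0,0,0],"jaw":7.2},
  {"offset":[0,0,-0.5],"delta_rot":[0,0,0],"jaw":7.2},
  {"offset":[0,0,-0.5],"delta_rot":[0,0,0],"jaw":7.2},
  {"offset":[0,0,-2],"delta_rot":[0,0,0],"jaw":7.2},
  {"offset":[0,0,-5],"delta_rot":[0,0,0],"jaw":7.2},
  {"offset":[0,0,-9],"delta_rot":[0,0,0],"jaw":7.2},
  {"offset":[0,0,-12],"delta_rot":[0,0,0],"jaw":7.2},
])

```text
time: 12.23
position: [0.4934, 0.339, 0.1689]
tool_rot: [0.559, 0.829, -0.0, 0.0]
ft_force: [1.5, 0.2, -0.1]
grip_width: 0.0722
```

```bash
python3 -c "
from h import *
cv2.imwrite('pics/side4.png',camera('side')[:,:,::-1])
go((.467,-.182,.16),97.2)"
```

```text
t 12.28 p [0.4969 0.3408 0.1751] x [-0.375  0.927 -0.   ] z [ 0.011  0.004 -1.   ] w 0.0719 F [1.7 0.4 2.5] q [ 0.42  0.55  1.55 -0.    1.03 -1.54]
offset [-47.35 -22.39   1.25] rot [ 0.67 -0.09 14.82] rows 12.6
```

View pics/side4.png

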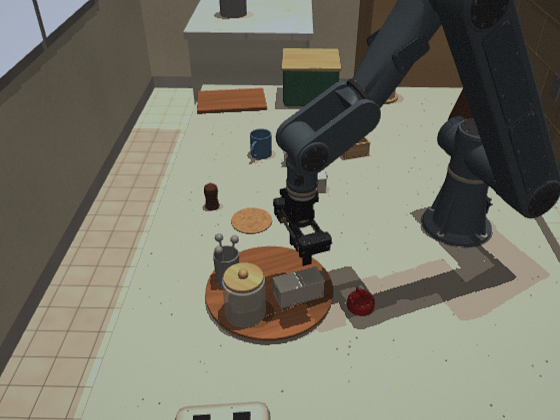

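>>> drive_tool([
  {"offset":[-3.7,-1.8,0],"delta_rot":[0.4,0,2],"jaw":8.7},
  {"offset":[-47.3,-22.4,1],"delta_rot":[0.4,0,14.8],"jaw":8.7},
  {"offset":[-47.3,-22.4,1],"delta_rot":[0.4,0,14.8],"jaw":8.7},
  {"offset":[-47.3,-22.4,1],"delta_rot":[0.4,0,14.8],"jaw":8.7},
  {"offset":[-47.3,-22.4,1],"delta_rot":[0.4,0,14.8],"jaw":8.7},
  {"offset":[-47.3,-22.4,1],"delta_rot":[0.4,0,14.8],"jaw":8.7},
  {"offset":[-47.3,-22.4,1],"delta_rot":[0.4,0,14.8],"jaw":8.7},
  {"offset":[-47.3,-22.4,1],"delta_rot":[0.4,0,14.8],"jaw":8.7},
])

```text
time: 12.95
position: [0.4731, 0.0049, 0.1613]
tool_rot: [0.661, 0.75, -0.003, -0.002]
ft_force: [0.5, 0.6, -0.2]
grip_width: 0.0869
```

```bash
python3 -c "
from h import *
go((.467,-.182,.12),97.2)"
```

```text
t 12.95 p [0.4731 0.0049 0.1613] x [-0.126  0.992 -0.001] z [-0.007 -0.002 -1.   ] w 0.0869 F [ 0.5  0.6 -0.2] q [-0.22  0.42  1.86 -0.    0.86 -1.92]
offset [-18.46  -2.92   4.17] rot [-0.41  0.07  0.02] rows 4.6
```

>>> drive_tool([
  {"offset":[-4,-0.6,0],"delta_rot":[-0.4,0,0],"jaw":8.7},
  {"offset":[-8,-1.2,1],"delta_rot":[-0.4,0,0],"jaw":8.7},
  {"offset":[-12,-1.9,2],"delta_rot":[-0.4,0,0],"jaw":8.7},
  {"offset":[-16,-2.5,3],"delta_rot":[-0.4,0,0],"jaw":8.7},
  {"offset":[-18.5,-2.9,4.2],"delta_rot":[-0.4,0,0],"jaw":8.7},
  {"offset":[-18.5,-2.9,5],"delta_rot":[-0.4,0,0],"jaw":8.7},
  {"offset":[-18.5,-2.9,7],"delta_rot":[-0.4,0,0],"jaw":8.7},
  {"offset":[-18.5,-2.9,9],"delta_rot":[-0.4,0,0],"jaw":8.7},
])

```text
time: 13.62
position: [0.4675, -0.1812, 0.0714]
tool_rot: [0.662, 0.75, -0.0, 0.001]
ft_force: [0.8, -0.5, 0.3]
grip_width: 0.087
```

```bash
python3 -c "
from h import *
go((.467,-.1825,.021),97.2)
"
```

```text
t 13.62 p [ 0.4675 -0.1812  0.0714] x [-0.124  0.992 -0.002] z [ 0.001 -0.002 -1.   ] w 0.087 F [ 0.8 -0.5  0.3] q [-0.59  0.61  1.87 -0.    0.66 -2.29]
offset [-0.12 -0.07  5.04] rot [ 0.06  0.1  -0.1 ] rows 1.2
```

>>> drive_tool([
  {"offset":[-0.1,0,2.5],"delta_rot":[0,0,0],"jaw":8.7},
  {"offset":[-0.1,0,4.4],"delta_rot":[0,0,0],"jaw":8.7},
  {"offset":[-0.1,0,5.0],"delta_rot":[0,0,0],"jaw":8.0},
  {"offset":[-0.1,0,5.0],"delta_rot":[0,0,0],"jaw":5.0},
  {"offset":[-0.1,0,5.0],"delta_rot":[0,0,0],"jaw":5.0},
  {"offset":[-0.1,0,5.0],"delta_rot":[0,0,0],"jaw":5.0},
  {"offset":[-0.1,0,5.0],"delta_rot":[0,0,0],"jaw":5.0},
  {"offset":[-0.1,0,5.0],"delta_rot":[0,0,0],"jaw":5.0},
], squeeze=55)

```text
time: 14.28
position: [0.4685, -0.1823, 0.0234]
tool_rot: [0.661, 0.75, -0.0, 0.002]
ft_force: [0.4, -0.1, 0.2]
grip_width: 0.0561
```

>>> drive_tool([
  {"offset":[0,0,0],"delta_rot":[0,0,0],"jaw":5.0},
  {"offset":[0,0,-1],"delta_rot":[0,0,0],"jaw":5.0},
  {"offset":[0,0,-3],"delta_rot":[0,0,0],"jaw":5.0},
  {"offset":[0,0,-6],"delta_rot":[0,0,0],"jaw":5.0},
  {"offset":[0,0,-9],"delta_rot":[0,0,0],"jaw":5.0},
  {"offset":[0,0,-12],"delta_rot":[0,0,0],"jaw":5.0},
  {"offset":[0,0,-13.5],"delta_rot":[0,0,0],"jaw":5.0},
  {"offset":[0,0,-14],"delta_rot":[0,0,0],"jaw":5.0},
])

```text
time: 14.95
position: [0.4684, -0.182, 0.1656]
tool_rot: [0.661, 0.75, -0.0, 0.003]
ft_force: [0.3, -0.4, -2.4]
grip_width: 0.0561
```

>>> drive_tool([
  {"offset":[0,0,0],"delta_rot":[6,0,0],"jaw":5.0},
  {"offset":[0,0,0],"delta_rot":[12,0,0],"jaw":5.0},
  {"offset":[0,0,0],"delta_rot":[16,0,0],"jaw":5.0},
  {"offset":[0,0,0],"delta_rot":[16,0,0],"jaw":5.0},
  {"offset":[0,0,0],"delta_rot":[16,0,0],"jaw":5.0},
  {"offset":[0,0,0],"delta_rot":[16,0,0],"jaw":5.0},
  {"offset":[0,0,0],"delta_rot":[16,0,0],"jaw":5.0},
  {"offset":[0,0,0],"delta_rot":[16,0,0],"jaw":5.0},
])

```text
time: 15.62
position: [0.4663, -0.1814, 0.1623]
tool_rot: [0.655, 0.743, -0.105, -0.092]
ft_force: [0.5, -0.1, -2.6]
grip_width: 0.0557
```

```bash
python3 -c "
from h import *
samp(5,2)
"
```

```text
t 15.97 p [ 0.4673 -0.1816  0.1624] x [-0.125  0.992 -0.001] z [-0.273 -0.036 -0.961] w 0.056 F [-0.6  0.6 -1.8] q [-0.49  0.56  1.63 -0.17  1.19 -2.11]
M [-0.201 -0.231 -0.272 -0.256 -0.223 -0.218 -0.213] mean -0.2362 se 0.0104
tau5 [1.016 1.017 1.018 1.018 1.017 1.017 1.017] mean 1.0172
F [ 0.07 -0.11 -2.41] |F| dev [0.8 1.2 1.  1.2 1.5 0.5 1.2]
```

>>> drive_tool([
  {"offset":[0,0,0],"delta_rot":[-6,0,0],"jaw":5.0},
  {"offset":[0,0,0],"delta_rot":[-12,0,0],"jaw":5.0},
  {"offset":[0,0,0],"delta_rot":[-16,0,0],"jaw":5.0},
  {"offset":[0,0,0],"delta_rot":[-19,0,0],"jaw":5.0},
  {"offset":[0,0,0],"delta_rot":[-19,0,0],"jaw":5.0},
  {"offset":[0,0,0],"delta_rot":[-19,0,0],"jaw":5.0},
  {"offset":[0,0,0],"delta_rot":[-19,0,0],"jaw":5.0},
  {"offset":[0,0,0],"delta_rot":[-19,0,0],"jaw":5.0},
])

```text
time: 16.63
position: [0.4683, -0.1818, 0.1624]
tool_rot: [0.661, 0.75, 0.019, 0.018]
ft_force: [0.8, 0.2, -1.0]
grip_width: 0.056
```

```bash
python3 -c "
from h import *
samp(6,10)
"
```

```text
t 17.43 p [ 0.4674 -0.1816  0.1623] x [-0.125  0.992 -0.001] z [ 0.052  0.005 -0.999] w 0.0561 F [ 0.3 -0.2 -1.8] q [-0.62  0.44  1.84  0.05  0.83 -2.34]
M [0.103 0.067 0.108 0.075 0.136 0.08  0.05  0.072 0.085 0.099 0.017 0.027
 0.051 0.041 0.068 0.046] mean 0.0416 se 0.0067
tau5 [-0.144 -0.149 -0.151 -0.151 -0.149 -0.147 -0.145 -0.143 -0.14  -0.138
 -0.135 -0.133 -0.131 -0.128 -0.126 -0.124] mean -0.1296
F [ 0.34  0.03 -2.06] |F| dev [0.3 0.7 1.4 0.5 1.  0.2 0.6 0.7 0.7 0.4 0.4 0.8 0.7 1.1 0.7 0.4]
```

>>> drive_tool([
  {"offset":[0,0,0],"delta_rot":[-6,0,0],"jaw":5.0},
  {"offset":[0,0,0],"delta_rot":[-11,0,0],"jaw":5.0},
  {"offset":[0,0,0],"delta_rot":[-13,0,0],"jaw":5.0},
  {"offset":[0,0,0],"delta_rot":[-13,0,0],"jaw":5.0},
  {"offset":[0,0,0],"delta_rot":[-13,0,0],"jaw":5.0},
  {"offset":[0,0,0],"delta_rot":[-13,0,0],"jaw":5.0},
  {"offset":[0,0,0],"delta_rot":[-13,0,0],"jaw":5.0},
  {"offset":[0,0,0],"delta_rot":[-13,0,0],"jaw":5.0},
])

```text
time: 18.1
position: [0.4682, -0.1817, 0.1625]
tool_rot: [0.654, 0.743, 0.104, 0.093]
ft_force: [0.2, -0.9, -2.5]
grip_width: 0.0561
```

```bash
python3 -c "
from h import *
samp(5,2)
"
```

```text
t 18.45 p [ 0.4675 -0.1814  0.1623] x [-0.126  0.992 -0.001] z [ 0.274  0.033 -0.961] w 0.0559 F [-1.1 -0.1 -1.9] q [-0.72  0.39  1.98  0.37  0.61 -2.71]
M [0.234 0.298 0.244 0.226 0.243 0.246 0.259] mean 0.2437 se 0.0047
tau5 [-0.491 -0.491 -0.49  -0.488 -0.487 -0.485 -0.484] mean -0.4868
F [-0.33 -0.36 -2.14] |F| dev [0.9 0.9 1.  0.6 0.8 0.7 0.8]
```

>>> drive_tool([
  {"offset":[0,0,0],"delta_rot":[6,0,0],"jaw":5.0},
  {"offset":[0,0,0],"delta_rot":[12,0,0],"jaw":5.0},
  {"offset":[0,0,0],"delta_rot":[18,0,0],"jaw":5.0},
  {"offset":[0,0,0],"delta_rot":[19,0,0],"jaw":5.0},
  {"offset":[0,0,0],"delta_rot":[19,0,0],"jaw":5.0},
  {"offset":[0,0,0],"delta_rot":[19,0,0],"jaw":5.0},
  {"offset":[0,0,0],"delta_rot":[19,0,0],"jaw":5.0},
  {"offset":[0,0,0],"delta_rot":[19,0,0],"jaw":5.0},
])

```text
time: 19.12
position: [0.4659, -0.1812, 0.162]
tool_rot: [0.661, 0.75, -0.02, -0.017]
ft_force: [0.3, 0.5, -2.9]
grip_width: 0.0559
```

```bash
python3 -c "
from h import *
samp(12,8)
"
```

```text
t 20.12 p [ 0.4674 -0.1815  0.1623] x [-0.125  0.992 -0.001] z [-0.052 -0.008 -0.999] w 0.0554 F [ 1.2 -0.4 -2.4] q [-0.57  0.47  1.77 -0.04  0.95 -2.24]
M [-0.028 -0.046 -0.032 -0.063 -0.001  0.015 -0.022 -0.053 -0.074 -0.03
 -0.031  0.002 -0.027 -0.22   0.004 -0.082 -0.008  0.05  -0.026 -0.022] mean -0.0387 se 0.0184
tau5 [0.211 0.213 0.211 0.208 0.204 0.2   0.196 0.193 0.188 0.184 0.181 0.177
 0.173 0.184 0.173 0.167 0.168 0.17  0.171 0.171] mean 0.1756
F [ 0.19 -0.09 -2.04] |F| dev [0.4 1.5 0.8 0.6 0.9 1.1 1.6 0.7 1.1 0.9 0.5 0.7 0.8 0.5 0.6 1.1 1.1 0.6
 0.3 1.1]
```

>>> drive_tool([
  {"offset":[0,0,0],"delta_rot":[0,0,0],"jaw":5.0},
  {"offset":[0,0,0],"delta_rot":[0,0,0],"jaw":5.0},
  {"offset":[0,0,0],"delta_rot":[0,0,0],"jaw":5.0},
  {"offset":[0,0,0],"delta_rot":[0,0,0],"jaw":5.0},
  {"offset":[0,0,0],"delta_rot":[0,0,0],"jaw":5.0},
  {"offset":[0,0,0],"delta_rot":[-3,0,0],"jaw":5.0},
  {"offset":[0,0,0],"delta_rot":[-6,0,0],"jaw":5.0},
  {"offset":[0,0,0],"delta_rot":[-7,0,0],"jaw":5.0},
])

```text
time: 20.78
position: [0.4662, -0.181, 0.1621]
tool_rot: [0.661, 0.75, 0.026, 0.023]
ft_force: [-0.3, 0.9, -3.0]
grip_width: 0.0562
```

```bash
python3 -c "
from h import *
samp(16,10)
"
```

```text
t 22.08 p [ 0.4674 -0.1815  0.1623] x [-0.125  0.992 -0.001] z [ 0.07   0.007 -0.998] w 0.0561 F [ 0.   0.  -3.1] q [-0.62  0.43  1.85  0.06  0.81 -2.36]
M [ 0.132  0.126  0.169  0.123  0.097  0.088  0.055  0.074  0.03   0.13
  0.075  0.101  0.038  0.063  0.062  0.078  0.016  0.203  0.076  0.044
  0.07   0.032  0.037 -0.02   0.08   0.029] mean 0.0615 se 0.0117
tau5 [-0.476 -0.281 -0.178 -0.167 -0.176 -0.187 -0.193 -0.194 -0.193 -0.191
 -0.187 -0.184 -0.179 -0.175 -0.17  -0.166 -0.161 -0.158 -0.163 -0.154
 -0.154 -0.156 -0.157 -0.158 -0.158 -0.158] mean -0.1649
F [ 0.15 -0.07 -2.42] |F| dev [0.9 0.3 0.9 0.3 0.8 0.4 1.  0.9 0.8 0.6 0.8 1.  1.  1.  0.9 0.6 1.6 0.7
 0.9 0.8 1.2 0.5 0.9 1.1 0.6 0.7]
```

```bash
python3 -c "
from h import *
go((.467,-.1825,.03),97.2)
"
```

```text
t 22.08 p [ 0.4674 -0.1815  0.1623] x [-0.125  0.992 -0.001] z [ 0.07   0.007 -0.998] w 0.0561 F [ 0.   0.  -3.1] q [-0.62  0.43  1.85  0.06  0.81 -2.36]
offset [-0.07 -0.98 13.19] rot [4.01 0.08 0.01] rows 3.2
```

>>> drive_tool([
  {"offset":[0,-0.1,1.5],"delta_rot":[4,0,0],"jaw":5.0},
  {"offset":[0,-0.3,4],"delta_rot":[4,0,0],"jaw":5.0},
  {"offset":[0,-0.5,7],"delta_rot":[4,0,0],"jaw":5.0},
  {"offset":[0,-0.7,10],"delta_rot":[4,0,0],"jaw":5.0},
  {"offset":[0,-0.8,12],"delta_rot":[4,0,0],"jaw":5.0},
  {"offset":[-0.1,-0.9,12.8],"delta_rot":[4,0,0],"jaw":5.0},
  {"offset":[-0.1,-1.0,13.1],"delta_rot":[4,0,0],"jaw":5.0},
  {"offset":[-0.1,-1.0,13.1],"delta_rot":[4,0,0],"jaw":5.0},
])

```text
time: 22.75
position: [0.4667, -0.1829, 0.0307]
tool_rot: [0.661, 0.75, -0.0, 0.0]
ft_force: [-0.3, 0.8, -1.9]
grip_width: 0.0558
```

```bash
python3 -c "
from h import *
st();cv2.imwrite('pics/side5.png',camera('side')[:,:,::-1])
"
```

```text
t 22.75 p [ 0.4667 -0.1829  0.0307] x [-0.125  0.992 -0.001] z [-0.    -0.001 -1.   ] w 0.0558 F [-0.3  0.8 -1.9] q [-0.6   0.69  1.88 -0.    0.57 -2.29]
```

>>> drive_tool([
  {"offset":[0,0,0.1],"delta_rot":[0,0,0],"jaw":5.0},
  {"offset":[0,0,0.2],"delta_rot":[0,0,0],"jaw":5.0},
  {"offset":[0,0,0.3],"delta_rot":[0,0,0],"jaw":5.0},
  {"offset":[0,0,0.4],"delta_rot":[0,0,0],"jaw":5.0},
  {"offset":[0,0,0.5],"delta_rot":[0,0,0],"jaw":5.0},
  {"offset":[0,0,0.5],"delta_rot":[0,0,0],"jaw":5.0},
  {"offset":[0,0,0.5],"delta_rot":[0,0,0],"jaw":5.0},
  {"offset":[0,0,0.5],"delta_rot":[0,0,0],"jaw":5.0},
])

```text
time: 23.47
position: [0.4667, -0.1828, 0.0259]
tool_rot: [0.661, 0.75, -0.0, 0.001]
ft_force: [0.6, 0.3, -2.6]
grip_width: 0.0559
```

```bash
python3 -c "
from h import *
st()
"
```

```text
t 23.47 p [ 0.4667 -0.1828  0.0259] x [-0.125  0.992 -0.001] z [ 0.    -0.001 -1.   ] w 0.0559 F [ 0.6  0.3 -2.6] q [-0.6   0.7   1.89 -0.    0.56 -2.29]
```

>>> drive_tool([
  {"offset":[0,0,0.15],"delta_rot":[0,0,0],"jaw":5.0},
  {"offset":[0,0,0.3],"delta_rot":[0,0,0],"jaw":5.0},
  {"offset":[0,0,0.4],"delta_rot":[0,0,0],"jaw":5.0},
  {"offset":[0,0,0.4],"delta_rot":[0,0,0],"jaw":8.7},
  {"offset":[0,0,0.3],"delta_rot":[0,0,0],"jaw":8.7},
  {"offset":[0,0,0.3],"delta_rot":[0,0,0],"jaw":8.7},
  {"offset":[0,0,0.1],"delta_rot":[0,0,0],"jaw":8.7},
  {"offset":[0,0,-1.5],"delta_rot":[0,0,0],"jaw":8.7},
])

```text
time: 24.13
position: [0.4654, -0.1819, 0.0393]
tool_rot: [0.661, 0.75, -0.001, -0.002]
ft_force: [0.7, -0.5, 1.5]
grip_width: 0.0814
```

>>> drive_tool([
  {"offset":[0,0,-3],"delta_rot":[0,0,0],"jaw":8.7},
  {"offset":[0,0,-6],"delta_rot":[0,0,0],"jaw":8.7},
  {"offset":[0,0,-9],"delta_rot":[0,0,0],"jaw":8.7},
  {"offset":[-3,0.5,-10],"delta_rot":[0,0,6],"jaw":8.7},
  {"offset":[-7,1,-10],"delta_rot":[0,0,12],"jaw":8.7},
  {"offset":[-11,2,-10],"delta_rot":[0,0,18.4],"jaw":8.7},
  {"offset":[-14,3,-10],"delta_rot":[0,0,18.4],"jaw":8.7},
  {"offset":[-15,3.5,-10],"delta_rot":[0,0,18.4],"jaw":8.7},
])

```text
time: 24.8
position: [0.5224, -0.3329, 0.1417]
tool_rot: [0.774, 0.634, -0.0, 0.004]
ft_force: [0.8, -0.4, 1.3]
grip_width: 0.0873
```

```bash
python3 -c "
from h import *
go((.489,-.341,.0215),78.8)
cv2.imwrite('pics/top6.png',camera('top')[:,:,::-1]);cv2.imwrite('pics/side6.png',camera('side')[:,:,::-1])
im=cv2.imread('pics/top6.png');hsv=cv2.cvtColor(im,cv2.COLOR_BGR2HSV)
m=cv2.inRange(hsv,(95,3,110),(140,40,255)); m[:150]=0
for r in rectinfo('top',m,0.06): print(r)
for r in rectinfo('top',m,0.084): print(r)
print('jar top',ray('top',(97,165),0.171))
"
```

```text
t 24.8 p [ 0.5224 -0.3329  0.1417] x [ 0.197  0.98  -0.005] z [ 0.005 -0.006 -1.   ] w 0.0873 F [ 0.8 -0.4  1.3] q [-0.75  0.61  1.53 -0.    0.99 -2.12]
offset [-1.39 -3.19 12.01] rot [ 0.33  0.31 -0.16] rows 3.0
jar top [[0.62790041 0.39315992 0.171     ]]
```

View pics/top6.png

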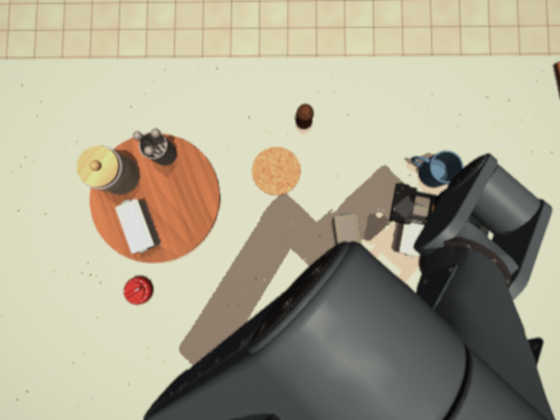

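View pics/side6.png

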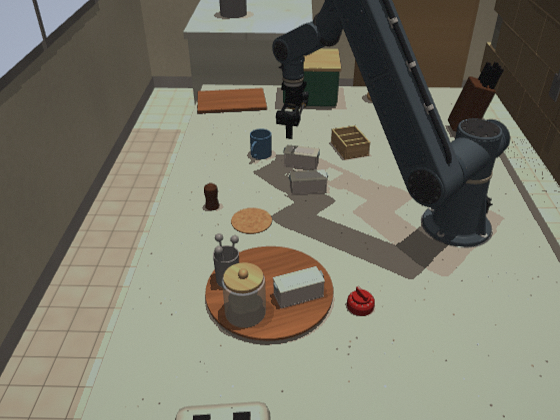

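>>> drive_tool([
  {"offset":[-1.4,-3.2,0],"delta_rot":[0.3,0.3,0],"jaw":8.7},
  {"offset":[-1.4,-3.2,2],"delta_rot":[0.3,0.3,0],"jaw":8.7},
  {"offset":[-1.4,-3.2,5],"delta_rot":[0.3,0.3,0],"jaw":8.7},
  {"offset":[-1.4,-3.2,8],"delta_rot":[0.3,0.3,0],"jaw":8.7},
  {"offset":[-1.4,-3.2,10.5],"delta_rot":[0.3,0.3,0],"jaw":8.7},
  {"offset":[-1.4,-3.2,11.7],"delta_rot":[0.3,0.3,0],"jaw":8.7},
  {"offset":[-1.4,-3.2,12],"delta_rot":[0.3,0.3,0],"jaw":8.0},
  {"offset":[-1.4,-3.2,12],"delta_rot":[0.3,0.3,0],"jaw":5.0},
], squeeze=55)

```text
time: 25.57
position: [0.4856, -0.3334, 0.0205]
tool_rot: [0.772, 0.635, -0.0, -0.004]
ft_force: [0.2, -0.1, -0.1]
grip_width: 0.0797
```

>>> drive_tool([
  {"offset":[0,0,0],"delta_rot":[0,0,0],"jaw":5.0},
  {"offset":[0,0,0],"delta_rot":[0,0,0],"jaw":5.0},
  {"offset":[0,0,0],"delta_rot":[0,0,0],"jaw":5.0},
  {"offset":[0,0,0],"delta_rot":[0,0,0],"jaw":5.0},
  {"offset":[0,0,-1],"delta_rot":[0,0,0],"jaw":5.0},
  {"offset":[0,0,-4],"delta_rot":[0,0,0],"jaw":5.0},
  {"offset":[0,0,-7],"delta_rot":[0,0,0],"jaw":5.0},
  {"offset":[0,0,-10],"delta_rot":[0,0,0],"jaw":5.0},
])

```text
time: 26.23
position: [0.486, -0.3345, 0.1224]
tool_rot: [0.773, 0.635, 0.0, -0.004]
ft_force: [-0.7, -0.2, -1.9]
grip_width: 0.0562
```

```bash
python3 -c "
from h import *
st()
"
```

```text
t 26.23 p [ 0.486  -0.3345  0.1224] x [0.194 0.981 0.005] z [-0.005  0.006 -1.   ] w 0.0562 F [-0.7 -0.2 -1.9] q [-0.79  0.61  1.61  0.    0.93 -2.17]
```

>>> drive_tool([
  {"offset":[0,0,-3],"delta_rot":[6,0,0],"jaw":5.0},
  {"offset":[0,0,-5],"delta_rot":[12,0,0],"jaw":5.0},
  {"offset":[0,0,-5],"delta_rot":[14,0,0],"jaw":5.0},
  {"offset":[0,0,-5],"delta_rot":[14,0,0],"jaw":5.0},
  {"offset":[0,0,-5],"delta_rot":[14,0,0],"jaw":5.0},
  {"offset":[0,0,-5],"delta_rot":[8,0,0],"jaw":5.0},
  {"offset":[0,0,-5],"delta_rot":[2,0,0],"jaw":5.0},
  {"offset":[0,0,-5],"delta_rot":[-4,0,0],"jaw":5.0},
])

```text
time: 26.9
position: [0.4856, -0.3343, 0.1703]
tool_rot: [0.772, 0.634, 0.024, 0.025]
ft_force: [-0.2, -0.5, -3.0]
grip_width: 0.0565
```

```bash
python3 -c "
from h import *
samp(14,10);go((.40,-.10,.17),112);go((.53,.236,.14),112)
"
```

```text
t 28.1 p [ 0.4867 -0.3355  0.1712] x [0.194 0.981 0.004] z [ 0.065 -0.009 -0.998] w 0.0567 F [ 0.2 -0.2 -1.4] q [-0.81  0.52  1.62  0.05  0.95 -2.22]
M [ 0.366  0.132  0.021  0.019  0.107  0.044 -0.009  0.018  0.112  0.067
  0.047  0.085  0.111  0.073  0.081  0.042  0.086  0.132  0.034  0.02
  0.075  0.109  0.089  0.034] mean 0.0728 se 0.0086
tau5 [-1.739 -0.836 -0.167 -0.026 -0.045 -0.09  -0.126 -0.149 -0.162 -0.168
 -0.171 -0.173 -0.173 -0.172 -0.172 -0.171 -0.171 -0.171 -0.171 -0.171
 -0.17  -0.171 -0.171 -0.171] mean -0.1713
F [-0.09 -0.14 -1.45] |F| dev [6.5 1.5 1.6 0.5 0.5 1.5 1.7 0.5 1.1 0.7 0.7 1.  0.8 0.7 0.6 0.5 0.7 0.7
 0.3 0.6 0.7 0.9 0.7 0.3]
t 28.1 p [ 0.4867 -0.3355  0.1712] x [0.194 0.981 0.004] z [ 0.065 -0.009 -0.998] w 0.0567 F [ 0.2 -0.2 -1.4] q [-0.81  0.52  1.62  0.05  0.95 -2.22]
offset [ 21.42 -13.07  -0.65] rot [  3.7    0.86 -33.2 ] rows 6.0
t 28.1 p [ 0.4867 -0.3355  0.1712] x [0.194 0.981 0.004] z [ 0.065 -0.009 -0.998] w 0.0567 F [ 0.2 -0.2 -1.4] q [-0.81  0.52  1.62  0.05  0.95 -2.22]
offset [56.89 -7.06  2.89] rot [  3.7    0.86 -33.2 ] rows 13.8
```

>>> drive_tool([
  {"offset":[3.5,-0.5,0],"delta_rot":[1.5,0,0],"jaw":5.0},
  {"offset":[7.5,-1,0],"delta_rot":[3,0,-3],"jaw":5.0},
  {"offset":[11.5,-1.5,0],"delta_rot":[3.7,0,-6],"jaw":5.0},
  {"offset":[15.5,-2,0],"delta_rot":[3.7,0.2,-10],"jaw":5.0},
  {"offset":[19.5,-2.5,0],"delta_rot":[3.7,0.4,-14],"jaw":5.0},
  {"offset":[23.5,-3,0.5],"delta_rot":[3.7,0.6,-18],"jaw":5.0},
  {"offset":[27.5,-3.5,0.8],"delta_rot":[3.7,0.7,-22],"jaw":5.0},
  {"offset":[31.5,-4,1],"delta_rot":[3.7,0.8,-26],"jaw":5.0},
])

```text
time: 28.77
position: [0.5093, -0.017, 0.1598]
tool_rot: [0.609, 0.793, 0.001, -0.001]
ft_force: [0.9, -1.1, -2.2]
grip_width: 0.0564
```

```bash
python3 -c "
from h import *
go((.534,.237,.14),112)
"
```

```text
t 28.77 p [ 0.5093 -0.017   0.1598] x [-0.258  0.966  0.003] z [ 0.001  0.003 -1.   ] w 0.0564 F [ 0.9 -1.1 -2.2] q [-0.25  0.46  1.78  0.    0.89 -2.09]
offset [23.9   8.95  2.06] rot [ 0.09 -0.15 -7.02] rows 6.1
```

>>> drive_tool([
  {"offset":[3.7,1.4,0],"delta_rot":[0,0,-2],"jaw":5.0},
  {"offset":[7.4,2.8,0],"delta_rot":[0,0,-4],"jaw":5.0},
  {"offset":[11.2,4.2,0],"delta_rot":[0,0,-6],"jaw":5.0},
  {"offset":[15,5.6,0],"delta_rot":[0,0,-7],"jaw":5.0},
  {"offset":[18.5,7,0.4],"delta_rot":[0,0,-7],"jaw":5.0},
  {"offset":[21.5,8,1],"delta_rot":[0,0,-7],"jaw":5.0},
  {"offset":[23.5,8.8,2],"delta_rot":[0,0,-7],"jaw":5.0},
  {"offset":[23.9,9,3],"delta_rot":[0,0,-7],"jaw":5.0},
])

```text
time: 29.43
position: [0.536, 0.2395, 0.1308]
tool_rot: [0.559, 0.829, 0.003, -0.0]
ft_force: [0.3, 0.8, -1.0]
grip_width: 0.0567
```

```bash
python3 -c "
from h import *
cv2.imwrite('pics/top7.png',camera('top')[:,:,::-1])
cv2.imwrite('pics/side7.png',camera('side')[:,:,::-1])
go((.535,.239,.05),112)
"
```

```text
t 29.53 p [0.5339 0.236  0.1288] x [-0.374  0.927  0.003] z [-0.003  0.002 -1.   ] w 0.0566 F [ 0.4 -1.7 -2.5] q [ 0.22  0.59  1.62  0.    0.93 -1.73]
offset [0.21 0.23 7.88] rot [-0.13 -0.18 -0.05] rows 1.9
```

View pics/top7.png

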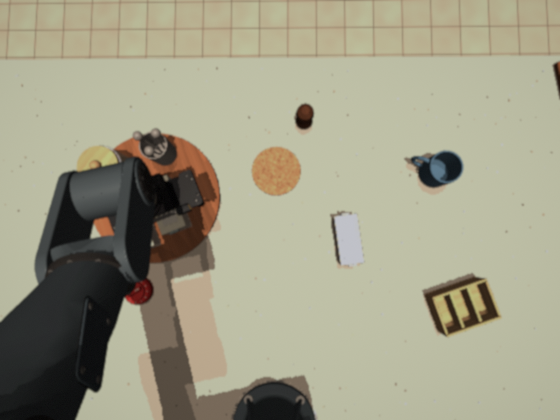

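View pics/side7.png

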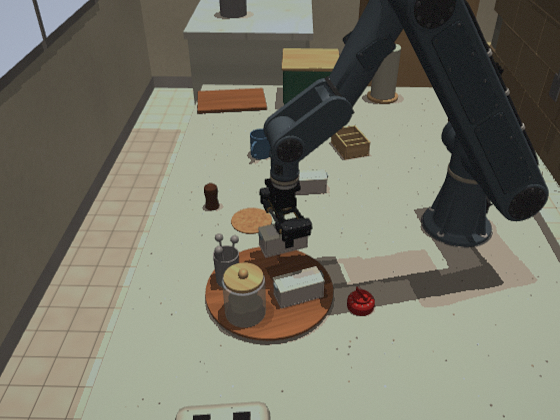

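>>> drive_tool([
  {"offset":[0.2,0.2,1.5],"delta_rot":[0,0,0],"jaw":5.0},
  {"offset":[0.2,0.2,3.5],"delta_rot":[0,0,0],"jaw":5.0},
  {"offset":[0.2,0.2,5.5],"delta_rot":[0,0,0],"jaw":5.0},
  {"offset":[0.2,0.2,6.8],"delta_rot":[0,0,0],"jaw":5.0},
  {"offset":[0.2,0.2,7.3],"delta_rot":[0,0,0],"jaw":5.0},
  {"offset":[0.2,0.2,7.5],"delta_rot":[0,0,0],"jaw":5.0},
  {"offset":[0.2,0.2,7.6],"delta_rot":[0,0,0],"jaw":5.0},
  {"offset":[0.2,0.2,7.7],"delta_rot":[0,0,0],"jaw":5.0},
])

```text
time: 30.2
position: [0.5374, 0.2378, 0.0545]
tool_rot: [0.561, 0.828, 0.002, -0.0]
ft_force: [-0.8, 0.2, -2.0]
grip_width: 0.0565
```

>>> drive_tool([
  {"offset":[0,0,0.05],"delta_rot":[0,0,0],"jaw":5.0},
  {"offset":[0,0,0.1],"delta_rot":[0,0,0],"jaw":5.0},
  {"offset":[0,0,0.15],"delta_rot":[0,0,0],"jaw":5.0},
  {"offset":[0,0,0.2],"delta_rot":[0,0,0],"jaw":5.0},
  {"offset":[0,0,0.2],"delta_rot":[0,0,0],"jaw":5.0},
  {"offset":[0,0,0.2],"delta_rot":[0,0,0],"jaw":5.0},
  {"offset":[0,0,0.2],"delta_rot":[0,0,0],"jaw":5.0},
  {"offset":[0,0,0.2],"delta_rot":[0,0,0],"jaw":5.0},
])

```text
time: 30.87
position: [0.5364, 0.2383, 0.0516]
tool_rot: [0.561, 0.828, 0.001, -0.001]
ft_force: [0.4, -0.0, -1.4]
grip_width: 0.0563
```

```bash
python3 -c "
from h import *
st()
"
```

```text
t 30.87 p [0.5364 0.2383 0.0516] x [-0.372  0.928  0.003] z [ 0.     0.003 -1.   ] w 0.0563 F [ 0.4 -0.  -1.4] q [ 0.23  0.72  1.66  0.    0.77 -1.73]
```

>>> drive_tool([
  {"offset":[0,0,0.1],"delta_rot":[0,0,0],"jaw":5.0},
  {"offset":[0,0,0.2],"delta_rot":[0,0,0],"jaw":5.0},
  {"offset":[0,0,0.3],"delta_rot":[0,0,0],"jaw":5.0},
  {"offset":[0,0,0.4],"delta_rot":[0,0,0],"jaw":5.0},
  {"offset":[0,0,0.5],"delta_rot":[0,0,0],"jaw":5.0},
  {"offset":[0,0,0.5],"delta_rot":[0,0,0],"jaw":5.0},
  {"offset":[0,0,0.5],"delta_rot":[0,0,0],"jaw":5.0},
  {"offset":[0,0,0.5],"delta_rot":[0,0,0],"jaw":5.0},
])

```text
time: 31.53
position: [0.5364, 0.2382, 0.0466]
tool_rot: [0.561, 0.828, 0.001, -0.001]
ft_force: [-0.7, -0.1, -2.1]
grip_width: 0.0567
```

```bash
python3 -c "
from h import *
st()
"
```

```text
t 31.53 p [0.5364 0.2382 0.0466] x [-0.372  0.928  0.003] z [ 0.     0.003 -1.   ] w 0.0567 F [-0.7 -0.1 -2.1] q [ 0.23  0.72  1.66  0.    0.76 -1.73]
```

>>> drive_tool([
  {"offset":[0,0,0.1],"delta_rot":[0,0,0],"jaw":5.0},
  {"offset":[0,0,0.2],"delta_rot":[0,0,0],"jaw":5.0},
  {"offset":[0,0,0.2],"delta_rot":[0,0,0],"jaw":5.0},
  {"offset":[0,0,0.2],"delta_rot":[0,0,0],"jaw":7.4},
  {"offset":[0,0,0.2],"delta_rot":[0,0,0],"jaw":7.4},
  {"offset":[0,0,0.2],"delta_rot":[0,0,0],"jaw":7.4},
  {"offset":[0,0,0.2],"delta_rot":[0,0,0],"jaw":7.4},
  {"offset":[0,0,-1],"delta_rot":[0,0,0],"jaw":7.4},
])

```text
time: 32.2
position: [0.5348, 0.2378, 0.0549]
tool_rot: [0.561, 0.828, -0.0, -0.002]
ft_force: [-0.4, 0.2, 0.3]
grip_width: 0.0729
```

>>> drive_tool([
  {"offset":[0,0,-2.5],"delta_rot":[0,0,0],"jaw":7.4},
  {"offset":[0,0,-5],"delta_rot":[0,0,0],"jaw":7.4},
  {"offset":[0,0,-8],"delta_rot":[0,0,0],"jaw":7.4},
  {"offset":[0,0,-11],"delta_rot":[0,0,0],"jaw":7.4},
  {"offset":[-4,-1.5,-12],"delta_rot":[0,0,2],"jaw":8.7},
  {"offset":[-8,-3,-12],"delta_rot":[0,0,5],"jaw":8.7},
  {"offset":[-12,-4.5,-12],"delta_rot":[0,0,8],"jaw":8.7},
  {"offset":[-15,-6,-12],"delta_rot":[0,0,11],"jaw":8.7},
])

```text
time: 32.87
position: [0.5372, 0.0745, 0.1776]
tool_rot: [0.638, 0.77, 0.002, 0.001]
ft_force: [0.0, -0.6, -0.2]
grip_width: 0.0857
```

```bash
python3 -c "
from h import *
cv2.imwrite('pics/top8.png',camera('top')[:,:,::-1])
cv2.imwrite('pics/side8.png',camera('side')[:,:,::-1])
im=cv2.imread('pics/top8.png');hsv=cv2.cvtColor(im,cv2.COLOR_BGR2HSV)
m=cv2.inRange(hsv,(95,3,110),(140,40,255)); m[:150]=0
for r in rectinfo('top',m,0.06): print(r)
go((.467,-.1825,.10),97.2)
"
```

```text
(array([ 0.4654, -0.181 ]), array([0.0544, 0.1182]), 7.4, array([348., 239.]))
t 32.97 p [0.5366 0.0713 0.1769] x [-0.181  0.983  0.001] z [ 0.001  0.001 -1.   ] w 0.0864 F [ 0.  0. -0.] q [-0.08  0.48  1.69  0.    0.97 -1.83]
offset [-23.71 -11.45   7.66] rot [ 0.06 -0.07  3.23] rows 6.6
```

View pics/top8.png

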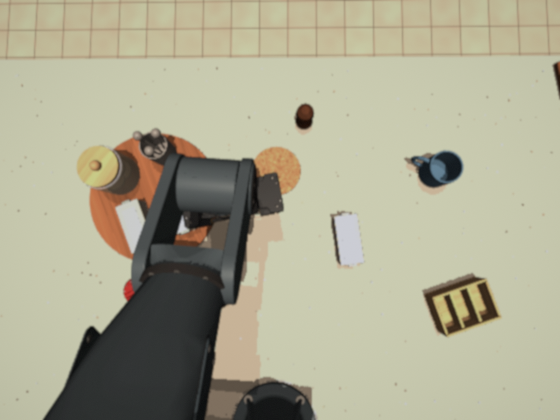

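View pics/side8.png

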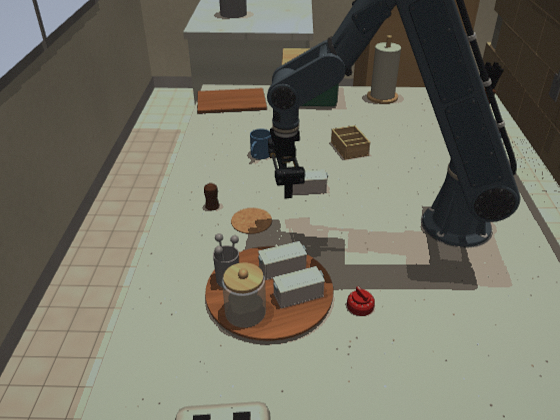

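Both silent boxes stand on the turntable beside each other (side view around (283,260) and (300,288)); the jar and cup look untouched. Now box b (pixel 348,239 in the top view, at 0.465, -0.181, 7.4°).

>>> drive_tool([
  {"offset":[-3.6,-1.7,0],"delta_rot":[0,0,1],"jaw":8.7},
  {"offset":[-7.2,-3.4,0.5],"delta_rot":[0,0,2],"jaw":8.7},
  {"offset":[-10.8,-5.1,1],"delta_rot":[0,0,3.2],"jaw":8.7},
  {"offset":[-14.4,-6.9,2],"delta_rot":[0,0,3.2],"jaw":8.7},
  {"offset":[-18,-8.7,3],"delta_rot":[0,0,3.2],"jaw":8.7},
  {"offset":[-21.5,-10.4,4],"delta_rot":[0,0,3.2],"jaw":8.7},
  {"offset":[-23.6,-11.5,5],"delta_rot":[0,0,3.2],"jaw":8.7},
  {"offset":[-23.6,-11.5,7],"delta_rot":[0,0,3.2],"jaw":8.7},
])

```text
time: 33.63
position: [0.4693, -0.1822, 0.1067]
tool_rot: [0.66, 0.751, 0.001, 0.003]
ft_force: [0.4, 0.2, -0.2]
grip_width: 0.0866
```

```bash
python3 -c "
from h import *
camera('top');go((.466,-.1815,.021),97.3)
"
```

```text
t 33.68 p [ 0.4668 -0.1785  0.1028] x [-0.129  0.992  0.005] z [-0.002  0.004 -1.   ] w 0.087 F [-1.2  0.7 -2.2] q [-0.59  0.55  1.85  0.    0.74 -2.29]
offset [-0.32 -0.1   8.18] rot [-0.06 -0.27  0.08] rows 2.0
```

>>> drive_tool([
  {"offset":[-0.1,-0.1,2],"delta_rot":[0,-0.2,0],"jaw":8.7},
  {"offset":[-0.1,-0.1,4.5],"delta_rot":[0,-0.2,0],"jaw":8.7},
  {"offset":[-0.1,-0.1,6.8],"delta_rot":[0,-0.2,0],"jaw":8.7},
  {"offset":[-0.1,-0.1,7.8],"delta_rot":[0,-0.2,0],"jaw":8.7},
  {"offset":[-0.1,-0.1,8.1],"delta_rot":[0,-0.2,0],"jaw":8.0},
  {"offset":[-0.1,-0.1,8.1],"delta_rot":[0,-0.2,0],"jaw":5.0},
  {"offset":[-0.1,-0.1,8.1],"delta_rot":[0,-0.2,0],"jaw":5.0},
  {"offset":[-0.1,-0.1,8.1],"delta_rot":[0,-0.2,0],"jaw":5.0},
], squeeze=55)

```text
time: 34.35
position: [0.4679, -0.178, 0.0255]
tool_rot: [0.658, 0.753, 0.0, 0.002]
ft_force: [0.4, -0.4, 0.6]
grip_width: 0.068
```

>>> drive_tool([
  {"offset":[0,0,0],"delta_rot":[0,0,0],"jaw":5.0},
  {"offset":[0,0,0],"delta_rot":[0,0,0],"jaw":5.0},
  {"offset":[0,0,-1],"delta_rot":[0,0,0],"jaw":5.0},
  {"offset":[0,0,-3],"delta_rot":[0,0,0],"jaw":5.0},
  {"offset":[0,0,-6],"delta_rot":[0,0,0],"jaw":5.0},
  {"offset":[0,0,-9],"delta_rot":[0,0,0],"jaw":5.0},
  {"offset":[0,0,-12],"delta_rot":[0,0,0],"jaw":5.0},
  {"offset":[0,0,-14],"delta_rot":[0,0,0],"jaw":5.0},
])

```text
time: 35.02
position: [0.467, -0.1777, 0.1674]
tool_rot: [0.659, 0.752, 0.0, 0.002]
ft_force: [0.5, -0.4, -2.7]
grip_width: 0.0556
```

```bash
python3 -c "
from h import *
go((.646,-.001,.25),97)
"
```

```text
t 35.02 p [ 0.467  -0.1777  0.1674] x [-0.132  0.991 -0.002] z [ 0.003 -0.001 -1.   ] w 0.0556 F [ 0.5 -0.4 -2.7] q [-0.59  0.44  1.8   0.    0.9  -2.29]
offset [15.13 20.11 -8.24] rot [0.15 0.1  0.61] rows 6.3
```

>>> drive_tool([
  {"offset":[1.5,2,-1],"delta_rot":[0,0,0],"jaw":5.0},
  {"offset":[4,5,-2.5],"delta_rot":[0,0,1],"jaw":5.0},
  {"offset":[6.5,8.2,-4],"delta_rot":[0,0,2],"jaw":5.0},
  {"offset":[9,11.5,-5.5],"delta_rot":[0,0,4],"jaw":5.0},
  {"offset":[11.2,14.8,-6.8],"delta_rot":[0,0,6],"jaw":5.0},
  {"offset":[13.2,17.5,-7.6],"delta_rot":[0,0,7],"jaw":5.0},
  {"offset":[14.5,19.2,-8],"delta_rot":[0,0,7],"jaw":5.0},
  {"offset":[15.1,20.1,-8.2],"delta_rot":[0,0,7],"jaw":5.0},
])

```text
time: 35.68
position: [0.6475, 0.0016, 0.2477]
tool_rot: [0.702, 0.712, 0.001, 0.001]
ft_force: [0.0, 0.3, -2.2]
grip_width: 0.056
```

>>> drive_tool([
  {"offset":[0,0,0],"delta_rot":[6,0,0],"jaw":5.0},
  {"offset":[0,0,0],"delta_rot":[12,0,0],"jaw":5.0},
  {"offset":[0,0,0],"delta_rot":[17,0,0],"jaw":5.0},
  {"offset":[0,0,0],"delta_rot":[17,0,0],"jaw":5.0},
  {"offset":[0,0,0],"delta_rot":[17,0,0],"jaw":5.0},
  {"offset":[0,0,0],"delta_rot":[17,0,0],"jaw":5.0},
  {"offset":[0,0,0],"delta_rot":[17,0,0],"jaw":5.0},
  {"offset":[0,0,0],"delta_rot":[17,0,0],"jaw":5.0},
])

```text
time: 36.35
position: [0.645, -0.0016, 0.2472]
tool_rot: [0.696, 0.703, -0.105, -0.103]
ft_force: [-0.0, 0.4, -2.1]
grip_width: 0.0556
```

>>> drive_tool([
  {"offset":[0,0,0],"delta_rot":[-7,0,0],"jaw":5.0},
  {"offset":[0,0,0],"delta_rot":[-14,0,0],"jaw":5.0},
  {"offset":[0,0,0],"delta_rot":[-21,0,0],"jaw":5.0},
  {"offset":[0,0,0],"delta_rot":[-28,0,0],"jaw":5.0},
  {"offset":[0,0,0],"delta_rot":[-34,0,0],"jaw":5.0},
  {"offset":[0,0,0],"delta_rot":[-34,0,0],"jaw":5.0},
  {"offset":[0,0,0],"delta_rot":[-34,0,0],"jaw":5.0},
  {"offset":[0,0,0],"delta_rot":[-34,0,0],"jaw":5.0},
])

```text
time: 37.02
position: [0.6472, -0.0018, 0.2478]
tool_rot: [0.695, 0.703, 0.105, 0.105]
ft_force: [0.7, 0.1, -2.4]
grip_width: 0.0557
```

```bash
python3 -c "
from h import *
samp(4,4)
cv2.imwrite('pics/side9.png',camera('side')[:,:,::-1])
"
```

```text
t 37.42 p [ 0.6465 -0.0014  0.2461] x [-0.011  1.    -0.   ] z [ 0.293  0.003 -0.956] w 0.0556 F [ 0.4 -0.4 -2.8] q [-0.2   0.42  1.59  0.08  0.84 -1.83]
M [0.234 0.257 0.281 0.265 0.249 0.238 0.254 0.234] mean 0.2437 se 0.004
tau5 [-0.98  -1.019 -1.062 -1.088 -1.1   -1.105 -1.105 -1.103] mean -1.1033
F [ 0.01 -0.47 -2.64] |F| dev [1.1 1.3 0.8 1.5 0.7 0.3 0.6 0.5]
```

>>> drive_tool([
  {"offset":[0,0,0],"delta_rot":[7,0,0],"jaw":5.0},
  {"offset":[0,0,0],"delta_rot":[14,0,0],"jaw":5.0},
  {"offset":[0,0,0],"delta_rot":[21,0,0],"jaw":5.0},
  {"offset":[0,0,0],"delta_rot":[28,0,0],"jaw":5.0},
  {"offset":[0,0,0],"delta_rot":[34,0,0],"jaw":5.0},
  {"offset":[0,0,0],"delta_rot":[34,0,0],"jaw":5.0},
  {"offset":[0,0,0],"delta_rot":[34,0,0],"jaw":5.0},
  {"offset":[0,0,0],"delta_rot":[34,0,0],"jaw":5.0},
])

```text
time: 38.13
position: [0.6457, -0.0012, 0.2459]
tool_rot: [0.696, 0.703, -0.104, -0.103]
ft_force: [0.3, -0.5, -2.2]
grip_width: 0.0564
```

```bash
python3 -c "
from h import *
samp(4,4)
"
```

```text
t 38.53 p [ 0.6457 -0.0014  0.2471] x [-0.011  1.    -0.   ] z [-0.291 -0.004 -0.957] w 0.0558 F [ 0.4  0.3 -1.6] q [-0.15  0.67  1.11 -0.05  1.65 -1.73]
M [-0.216 -0.231 -0.263 -0.211 -0.272 -0.243 -0.197 -0.24 ] mean -0.2382 se 0.0132
tau5 [1.165 1.196 1.22  1.234 1.244 1.25  1.255 1.258] mean 1.2516
F [ 0.07  0.61 -2.38] |F| dev [1.5 1.  2.2 0.6 0.5 0.5 0.9 0.9]
```

View pics/side9.png

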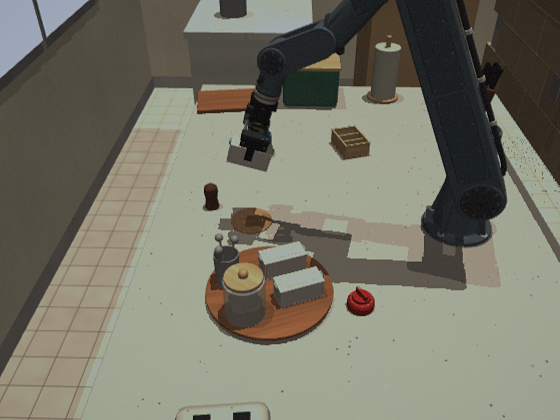

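>>> drive_tool([
  {"offset":[0,0,0],"delta_rot":[0,0,0],"jaw":5.0},
  {"offset":[0,0,0],"delta_rot":[0,0,0],"jaw":5.0},
  {"offset":[0,0,0],"delta_rot":[0,0,0],"jaw":5.0},
  {"offset":[0,0,0],"delta_rot":[-5,0,0],"jaw":5.0},
  {"offset":[0,0,0],"delta_rot":[-10,0,0],"jaw":5.0},
  {"offset":[0,0,0],"delta_rot":[-17,0,0],"jaw":5.0},
  {"offset":[0,0,0],"delta_rot":[-22,0,0],"jaw":5.0},
  {"offset":[0,0,0],"delta_rot":[-24,0,0],"jaw":5.0},
])

```text
time: 39.2
position: [0.6433, -0.0009, 0.2467]
tool_rot: [0.702, 0.71, 0.044, 0.043]
ft_force: [-0.9, -0.2, -3.4]
grip_width: 0.0558
```

```bash
python3 -c "
from h import *
samp(5,10)
"
```

```text
t 39.95 p [ 0.6461 -0.0014  0.2462] x [-0.011  1.    -0.   ] z [ 0.122  0.001 -0.992] w 0.0557 F [ 0.2  1.1 -2.6] q [-0.19  0.48  1.45  0.03  1.09 -1.78]
M [0.31  0.118 0.087 0.139 0.124 0.064 0.077 0.069 0.081 0.104 0.075 0.057
 0.109 0.07  0.064] mean 0.0749 se 0.0081
tau5 [-1.044 -0.621 -0.4   -0.358 -0.365 -0.375 -0.38  -0.379 -0.438 -0.384
 -0.384 -0.39  -0.394 -0.395 -0.395] mean -0.3917
F [ 0.13  0.09 -2.24] |F| dev [2.9 1.1 1.4 0.4 0.8 1.2 0.4 1.3 0.7 0.2 0.7 0.9 0.4 0.4 1. ]
```

>>> drive_tool([
  {"offset":[0,0,0],"delta_rot":[7,0,0],"jaw":5.0},
  {"offset":[0,0,0],"delta_rot":[14,0,0],"jaw":5.0},
  {"offset":[0,0,0],"delta_rot":[20,0,0],"jaw":5.0},
  {"offset":[0,0,0],"delta_rot":[24,0,0],"jaw":5.0},
  {"offset":[0,0,0],"delta_rot":[24,0,0],"jaw":5.0},
  {"offset":[0,0,0],"delta_rot":[24,0,0],"jaw":5.0},
  {"offset":[0,0,0],"delta_rot":[24,0,0],"jaw":5.0},
  {"offset":[0,0,0],"delta_rot":[24,0,0],"jaw":5.0},
])

```text
time: 40.62
position: [0.6452, -0.0013, 0.2469]
tool_rot: [0.696, 0.703, -0.105, -0.103]
ft_force: [0.0, 0.6, -2.8]
grip_width: 0.0559
```

>>> drive_tool([
  {"offset":[0,0,0],"delta_rot":[-4,0,0],"jaw":5.0},
  {"offset":[0,0,0],"delta_rot":[-7,0,0],"jaw":5.0},
  {"offset":[0,0,0],"delta_rot":[-10,0,0],"jaw":5.0},
  {"offset":[0,0,0],"delta_rot":[-13,0,0],"jaw":5.0},
  {"offset":[0,0,0],"delta_rot":[-15,0,0],"jaw":5.0},
  {"offset":[0,0,0],"delta_rot":[-16.5,0,0],"jaw":5.0},
  {"offset":[0,0,0],"delta_rot":[-17,0,0],"jaw":5.0},
  {"offset":[0,0,0],"delta_rot":[-17,0,0],"jaw":5.0},
])

```text
time: 41.28
position: [0.6447, -0.0013, 0.2474]
tool_rot: [0.703, 0.711, 0.0, 0.001]
ft_force: [-0.3, -0.2, -1.4]
grip_width: 0.0556
```

```bash
python3 -c "
from h import *
samp(2,2); go((.646,-.001,.25),90)
cv2.imwrite('pics/top10.png',camera('top')[:,:,::-1])
cv2.imwrite('pics/side10.png',camera('side')[:,:,::-1])
"
```

```text
t 41.48 p [ 0.6462 -0.0014  0.2465] x [-0.011  1.    -0.   ] z [ 0.001 -0.    -1.   ] w 0.0555 F [-0.4  0.7 -2.5] q [-0.17  0.53  1.35 -0.    1.26 -1.76]
M [0.013 0.003 0.044 0.054] mean 0.0489 se 0.0035
tau5 [0.04  0.055 0.051 0.045] mean 0.0481
F [-0.1   0.36 -2.51] |F| dev [1.  0.9 0.4 0.4]
t 41.48 p [ 0.6462 -0.0014  0.2465] x [-0.011  1.    -0.   ] z [ 0.001 -0.    -1.   ] w 0.0555 F [-0.4  0.7 -2.5] q [-0.17  0.53  1.35 -0.    1.26 -1.76]
offset [ 0.05 -0.02 -0.35] rot [0.05 0.02 0.61] rows 0.1
```

View pics/side10.png

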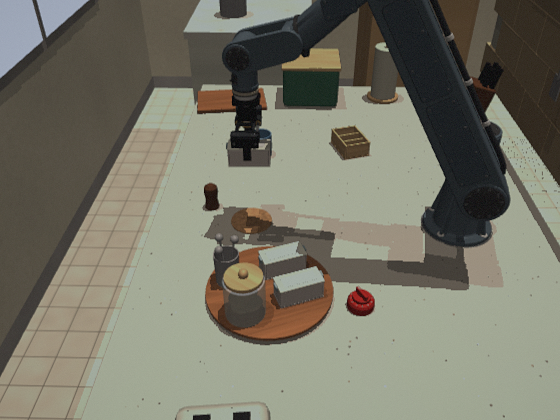

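View pics/top10.png

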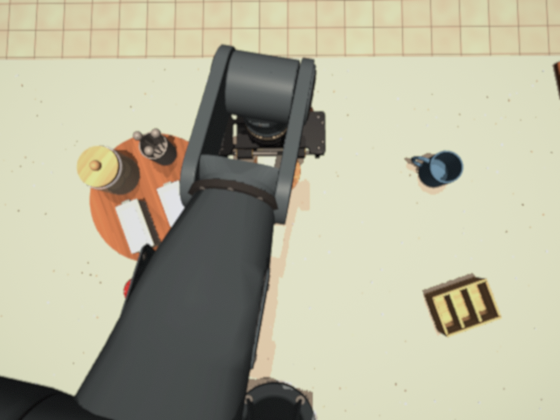

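>>> drive_tool([
  {"offset":[0,0,0],"delta_rot":[0,0,0],"jaw":5.0},
  {"offset":[0,0,0],"delta_rot":[0,0,0],"jaw":5.0},
  {"offset":[0,0,0],"delta_rot":[0,0,0],"jaw":5.0},
  {"offset":[0,0,0],"delta_rot":[0,0,0],"jaw":5.0},
  {"offset":[0,0,0],"delta_rot":[0,0,0],"jaw":5.0},
  {"offset":[0,0,0],"delta_rot":[0,0,0],"jaw":5.0},
  {"offset":[0,0,0],"delta_rot":[0,0,0],"jaw":5.0},
  {"offset":[0,0,0],"delta_rot":[0,0,0],"jaw":5.0},
])

```text
time: 42.25
position: [0.646, -0.0014, 0.2463]
tool_rot: [0.703, 0.711, 0.0, 0.0]
ft_force: [0.2, -0.8, -3.0]
grip_width: 0.0559
```

```bash
python3 -c "
from h import *
o=st();print(abs(o['joint_velocities']).max()); print(hand_in())
"
```

```text
t 42.25 p [ 0.646  -0.0014  0.2463] x [-0.011  1.    -0.   ] z [ 0.001 -0.    -1.   ] w 0.0559 F [ 0.2 -0.8 -3. ] q [-0.17  0.53  1.35 -0.    1.26 -1.76]
0.002075779646497098
the job is handed in; nothing more can be done
None
```

The job is handed in at 42 s of 72. snack_b is the box with the ball, and I finished holding it lid up and still above the cork mat, its underside about 0.22 m up.

**Finding the ball:** I rocked all three boxes. For snack_c and snack_a the wrist-joint torque settled flat with no jolt. For snack_b it drifted as the ball rolled, then spiked when the ball hit the end.

**Silent boxes:** snack_c and snack_a stand lid up, side by side, on the free half of the turntable. The last pictures show the jar, cup and other things where they were.

**Presenting:** With both silent boxes in place, I lifted snack_b again and rocked it about ±17° several times in the air. I then levelled it over the mat centre. At the end the joint speeds were about 0.002 rad/s and the grip was 56 mm wide.

**Checks that fell short:**
- **Set-down force:** Putting snack_c down touched about 7 mm higher than I expected, with a wrist force of 41 N through the box for a moment. I took the box to have slipped in the grip. It ended up standing correctly, and I lowered the other boxes more gently.
- **Knock strength:** My force readings were too sparse to catch a full 3 N knock. The final rattle showed only as one jump in the wrist-joint torque.
- **Turntable direction:** I estimated which way the turntable faces from where the jar and cup stand.

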